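# Fetch the 45 adapter from behind the things in the acrylic tray

## Task

I want to play singles, but the blue 45 rpm adapter is hemmed in by the vase, the amber bottle and the brush in the acrylic tray. Stand those three on the cork mat first, then put the adapter flat in its round dish on the turntable, and finally stand the vase, bottle and brush back in the tray, each in the very spot where it stood. Do not tip any of them over, and leave the stylus gauge and the little gel jar in the tray alone.

Things in the scene. Friction and masses are not known exactly. Their poses are not given: they have to be found in the camera images.
- vase: White ceramic bud vase with a blue band, round, 132 mm tall, 0.22 kg: foot 48 mm across, belly 62 mm at 34 mm height, straight neck 26 mm across from 84 to 120 mm height, lip 33 mm at the top. Stands loose in the tray. Origin: centre of its underside, z up.
- bottle: Amber glass record-cleaner bottle with a paper label, round, 135 mm tall, 0.17 kg: body 46 mm across up to 78 mm height, shoulder to 94 mm, then a tall black cap 31 mm across from 94 to 135 mm height. Stands loose in the tray. Origin: centre of its underside, z up.
- brush: Carbon-fibre record brush stood on end in its round black dock, one rigid piece, 123 mm tall, 0.20 kg, loose in the tray, turned at random. Dock 54 mm across, 30 mm high; above it an aluminium bar with black top, 20 mm thick along its own x, 36 mm wide along its own y; thin black bristles 8 mm proud of its +y edge (look only). Origin: centre of the dock's underside, z up.
- adapter: Blue plastic 45 rpm adapter: domed disc 38 mm across, 18 mm high, sides upright to 13 mm height, 0.03 kg. Lies flat on the tray's floor; vase, bottle and brush stand about 60 mm from it, centre to centre, on its left, right and robot side (which is where varies). Origin: centre of its underside, z up.
- dish: The adapter's shallow round dish (aluminium rim, dark floor), fixed on the front left corner of the black turntable's top, 75 mm above the credenza. Rim 72 mm across outside, 64 mm inside, 5 mm high; floor at 2 mm height. Origin: centre of its underside, on the turntable's top, z up. The platter's edge is over 50 mm from the dish's centre and 23 mm above the turntable's top.
- mat: Cork mat left of the tray, the side area: 280 mm along its own x (roughly away from the robot), 150 mm along its own y, 4 mm thick, fixed, empty. Origin: centre of its underside.
- trays: Three tiers of clear acrylic trays, one fixed piece. Bottom tray open in front, where all stands: floor top 5 mm above the credenza, 260 mm wide along its own y, walls 22 mm high, front wall 105 mm from the origin to its -x (the robot's side). From 80 to 165 mm to its +x the upper tiers rise, 131 mm high in all. Origin: on the credenza, within 12 mm of the adapter's start.
- gauge: Small steel stylus balance gauge in one front corner of the bottom tray, 24 by 56 mm and 22 mm high, loose; must stay where it is. Origin: centre of its underside, y its long axis.
- gel_jar: Small round stylus-gel jar with a green lid in the other front corner of the bottom tray, 36 mm across, 22 mm high, loose; must stay where it is. Origin: centre of its underside.
There are look-alikes about, which are no part of the job. Leave any purple or yellow look-alike of the brush alone. Leave any yellow look-alike of the vase alone.

How it is judged:
By the outcome, as a careful person would: the job done as asked, in the order asked, and still so for the second after the job is handed in, with the robot touching nothing.
It also fails if it takes over 138 s, if anything falls off the work surface, if the arm or the gripper's body presses on something with over 40 N, if the wrist force passes 120 N, or if a joint passes its speed limit or range.

## Robot

A 6-joint arm with a two-finger parallel gripper is mounted at the origin on the work surface. World frame = base frame: x ahead of the robot, y to its left, z up, the work surface at z = 0. Lengths are in mm, angles in rad, forces in N, time in s.
With the tool pointing down it reaches from about 225 to 725 mm from the base axis. Payload 3.1 kg.
Tool frame: the origin (TCP) lies at the very end of the fingers, on their centre line; the grasp point (between the pads) lies 19 mm behind it; z points along the fingers, y is the line along which they close (so a half turn about z gives the same grasp; the last joint's range is limited). The gripper opens to 85 mm and grips with 20 to 120 N. Pads are 22 mm wide; open, the fingers measure 114 mm over their backs; the gripper's body (76 mm by 85 mm) begins 54 mm behind the grasp point. The pads swing forward as they close: fully open they stand 13 mm farther back than shut.
Start: joints at [-1.256, 0.048, 0.099, 1.622, 0, 1.443], TCP at [224.932, -474.366, 231.312] pointing down, gripper open.
Joint ranges: [-2.91, 2.91], [-0.99, 1.94], [-1.21, 1.42], [-2.12, 2.29], [-1.49, 1.47], [-3.14, 3.14]. Speed limits (rad/s): [2.79, 2.79, 3.14, 3.14, 3.14, 3.14].

## Interface

Orientations are given as a rotation vector (axis times angle).
In Python, from plant import readout, optics, ticket, models gives the robot as it stands. The module is installed in compiled form; this text tells all that it offers.
- The arm moves only by the tool step_arm, never from a script. Its argument "moves" is a list of rows, each an object of numbers: "grip": the finger opening in mm, from 0 to 85.4; "tx", "ty", "tz": the shift along the tool's x, y, z in mm; "spin": the turn about the tool's z in degrees. A call has 1 to 8 rows; each row shifts and turns the commanded pose from where the row before left it, along the tool's axes as they then stand; what a row does not reach is not made up. A row lasts 1/8 s, in which the tool goes at most 62.5 mm and 10.7 degrees, less where a joint would pass 70% of its speed; a pose out of reach is approached as far as the arm can. A call with a gripper value outside its range is refused whole. The fingers move at their own pace and stop on an object; the grip force is fixed at half the most. Time passes only in rows, so rows that do not move let the fingers close. It gives the time, the measured TCP pose, the force, the opening and the grip force at its end, in the units of the state.
- readout.get_state(): the state, without advancing time (a new reading comes with each control period).
- optics.capture(name): name is "scene" or "side" or "wrist"; returns the picture (480x640x3 uint8, blue, green, red); there is no depth.
- optics.calibration(name): a dict with "mtx" (3x3 intrinsics, pixels), "origin" and "rotation" of the camera in the world. Camera axes: x right, y down, z forward; pixel columns grow to the right and rows downward; lengths in mm; the calibration is good to about 2 mm. A picture is of the moment at which its call begins: read the wrist's pose just before it. calibration takes no time and is no camera call; for the wrist camera it gives the pose at the moment of the call.
- ticket.sign_off(): hands the job in; it is judged then, once.
Trained networks look in the newest picture that a camera, given by its name, has taken for a name from the list of things; names that differ only in an ending like _2 or _b are one class to them, and where a whole thing is asked for, a point or a joint stands for the part that bears it (a point fixed in the world has none). Each returns a list of dicts, best first, with "confidence" (0 to 1); they miss things now and then, are a little off and sometimes report something else, mostly with a low value. They report only what shows in the picture. A call takes as long as a camera call. They do not tell look-alikes from the thing itself.
- models.trace(camera, label): "pixels" (480x640 bool, what is visible of it) and "bbox" ([left, top, right, bottom] in pixels, round what is visible of it).
The state is a dict: "time": time; "joints": joint angles; "joint_vel": joint speeds; "tau": joint torques, N m; "ee_pos": TCP position; "tool_rot": TCP orientation; "ft_force": force on the tool from outside, world axes, zero at the start; "ft_torque": the same for the moment, N m; "opening": finger opening in mm; "grasp_force": force on a finger pad.
Only numpy, scipy, OpenCV 4.12 (cv2) and the standard library are available. Lean on these libraries where they do the work, as an engineer would, in place of code of your own. Each camera call takes 0.05 s, during which the arm holds its last target. There are 200 camera calls.

## Working session

There is one attempt and no reset: what is moved stays moved. The work goes in short steps, Python scripts to look and compute and a tool call to move; the robot and the scene stay as the last step left them, time stands still between calls to the robot, and variables do not carry over. Pictures are saved under pics/ and viewed, at most 14 in all, crops included, and the job is handed in when it is done.

Besides the shell and the picture viewer there is one more tool, called after ">>>" as name([rows], argument=value, ...), one row to a line, values as JSON. step_arm: Moves the arm, as the interface text tells. Its arguments: {"type":"object","properties":{"moves":{"type":"array"}},"required":["moves"]}

```bash
mkdir -p pics; cat > h.py <<'E'
import numpy as np, cv2
from plant import readout, optics, ticket, models
from scipy.spatial.transform import Rotation as R
np.set_printoptions(precision=1,suppress=True)
def proj(c,P):
    P=np.atleast_2d(P).astype(float); q=(P-np.array(c["origin"]).ravel())@np.array(c["rotation"])
    q=q@np.array(c["mtx"]).T; return q[:,:2]/q[:,2:]
def ray(c,uv):
    d=np.linalg.inv(np.array(c["mtx"]))@np.array([uv[0],uv[1],1.]); d=np.array(c["rotation"])@d
    return np.array(c["origin"]).ravel(),d/np.linalg.norm(d)
def onz(c,uv,z):
    o,d=ray(c,uv); return o+d*(z-o[2])/d[2]
E
python3 - <<'E'
from h import *
s=readout.get_state(); print(s)
for n in("scene","side"):
    cv2.imwrite(f"pics/{n}0.png",optics.capture(n)); c=optics.calibration(n); print(n,c)
    for l in("vase","bottle","brush","adapter","dish","mat","trays","gauge","gel_jar"):
        print(l,[(round(d["confidence"],2),[int(v) for v in d["bbox"]]) for d in models.trace(n,l)])
E
```

```text
{'time': 0.0, 'joints': array([-1.3,  0. ,  0.1,  1.6,  0. ,  1.4]), 'joint_vel': array([ 0.,  0., -0.,  0., -0., -0.]), 'tau': array([  0. , -33.9,  32. ,   0. ,  -0. ,   0. ]), 'ee_pos': array([ 224.7, -473.8,  230.1]), 'tool_rot': array([-3.1, -0.7,  0. ]), 'ft_force': array([-0. , -0.5,  0.6]), 'ft_torque': array([-0. ,  0.1, -0. ]), 'grasp_force': 0.0, 'opening': 85.33931584032464}
scene {'mtx': array([[521.2,   0. , 320.8],
       [  0. , 521.2, 245.7],
       [  0. ,   0. ,   1. ]]), 'origin': array([937. , 373.5, 956.2]), 'rotation': array([-1.3, -2.5,  0.7])}
vase [(0.82, [341, 188, 368, 239]), (0.64, [298, 248, 326, 294])]
bottle [(0.63, [296, 208, 317, 256])]
brush [(0.76, [300, 163, 325, 213]), (0.72, [256, 220, 283, 267]), (0.57, [182, 208, 205, 251])]
adapter [(0.79, [279, 265, 296, 282])]
dish [(0.84, [182, 147, 214, 170])]
mat [(0.77, [363, 282, 504, 438]), (0.23, [282, 267, 295, 279])]
trays [(0.74, [176, 207, 369, 367])]
gauge [(0.55, [268, 215, 292, 234])]
gel_jar [(0.83, [335, 256, 356, 272])]
side {'mtx': array([[613.7,   0. , 316.8],
       [  0. , 613.7, 243.3],
       [  0. ,   0. ,   1. ]]), 'origin': array([127.5, 692. , 861. ]), 'rotation': array([-0.7,  2.7, -1.1])}
vase [(0.55, [361, 241, 394, 310])]
bottle [(0.58, [319, 197, 346, 264])]
brush [(0.9, [308, 171, 329, 233]), (0.73, [390, 206, 421, 270]), (0.61, [311, 130, 335, 182])]
adapter [(0.49, [299, 236, 314, 250])]
dish [(0.78, [398, 131, 434, 153]), (0.42, [270, 207, 303, 275])]
mat [(0.94, [113, 311, 307, 477]), (0.45, [297, 233, 315, 253])]
trays [(0.67, [190, 136, 381, 315])]
gauge [(0.7, [349, 219, 373, 241]), (0.41, [271, 207, 304, 275])]
gel_jar [(0.66, [308, 274, 331, 299])]
```

```bash
sed -i 's/np.array(c\["rotation"\])/rot(c)/g' h.py; cat >> h.py <<'E'
def rot(c):
    r=np.array(c["rotation"]); return R.from_rotvec(r).as_matrix() if r.size==3 else r
E
python3 - <<'E'
import cv2
a=cv2.imread("pics/scene0.png");b=cv2.imread("pics/side0.png")
cv2.imwrite("pics/a.png",cv2.resize(a[140:440,160:520],None,fx=2,fy=2,interpolation=cv2.INTER_CUBIC)); cv2.imwrite("pics/b.png",cv2.resize(b[110:380,100:460],None,fx=2.2,fy=2.2,interpolation=cv2.INTER_CUBIC))
E
```

```text
(no output)
```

View pics/a.png

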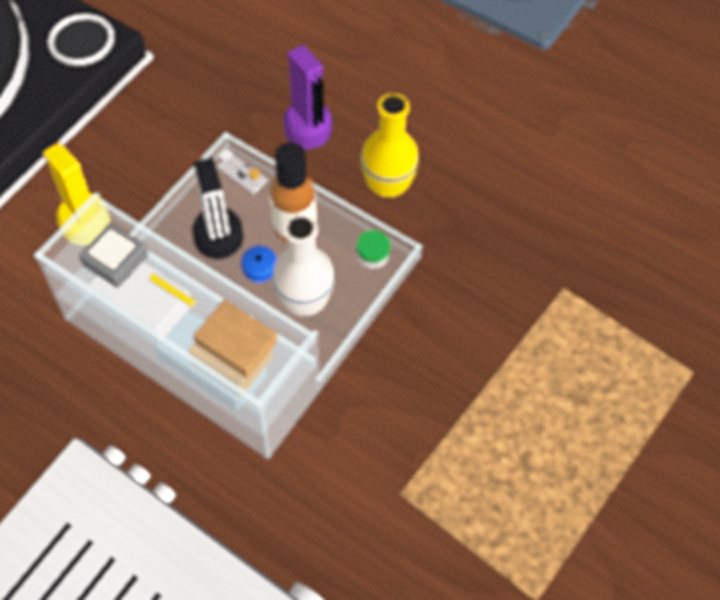

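View pics/b.png

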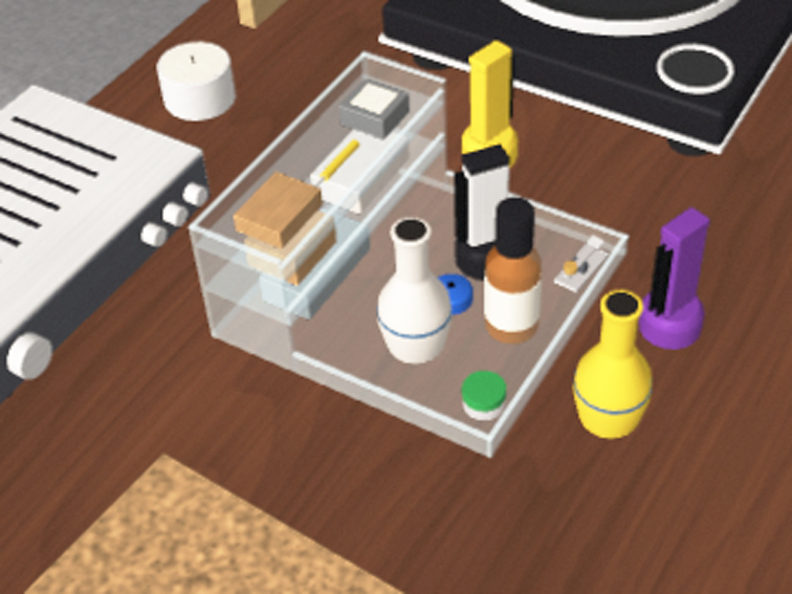

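The scene picture shows the white vase at (311,270), the amber bottle at (306,230), the black/aluminium brush at (268,243) and the blue adapter at (289,270). The look-alikes are a purple brush at (313,190), a yellow brush at (193,230) and a yellow vase at (355,213). The white vase and the black and aluminium brush fit the description, and both stand inside the tray.

```bash
cat >> h.py <<'E'
def tri(cs,uvs):
    A=np.zeros((3,3));b=np.zeros(3);L=[]
    for c,u in zip(cs,uvs):
        o,d=ray(c,u);M=np.eye(3)-np.outer(d,d);A+=M;b+=M@o;L.append((o,d))
    p=np.linalg.solve(A,b); return p,max(np.linalg.norm((np.eye(3)-np.outer(d,d))@(p-o)) for o,d in L)
E
python3 - <<'E'
from h import *
S=optics.calibration("scene");D=optics.calibration("side")
for n,a,b in[("vase",(310.5,254.5),(286.8,215.5)),("bottle",(305.5,215.5),(334,205)),("brush",(263,222.5),(321,182.7)),("adapter",(289.5,268.5),(305.5,242)),("dish",(201,160),(416,141)),("gel",(346.5,261.5),(320,287)),("gauge",(280.5,225.5),(364,230))]:
    print(n,*tri([S,D],[a,b]))
for u in[(441.5,284.5),(506.5,326.5),(361,387),(428.5,439)]: print("mat",onz(S,u,4))
for n,u in [("frontR",(272.5,207.5)),("frontL",(370,264))]: print(n,onz(S,u,22))
W=optics.calibration("wrist");print(W, rot(W))
E
```

```text
vase [535.4  53.8 131.7] 0.07714841431431892
bottle [473.1  -2.5 138.9] 0.9929231366412334
brush [528.5 -63.4 124.1] 4.963493554712144
adapter [532.5  -5.5  14.5] 1.7905859497316823
dish [ 444.8 -320.5   73. ] 0.5091890936746718
gel [453.1  84.   21.2] 1.134654531710816
gauge [451.8 -93.3   6.9] 0.49458345452432584
mat [377.1 269.4   4. ]
mat [387.1 418.6   4. ]
mat [653.1 250.3   4. ]
mat [662.6 397.1   4. ]
frontR [ 430.5 -131.3   22. ]
frontL [429.8 126.7  22. ]
{'mtx': array([[356. ,   0. , 320.7],
       [  0. , 356. , 239.7],
       [  0. ,   0. ,   1. ]]), 'origin': array([ 297.7, -437.8,  374.6]), 'rotation': array([ 2.4, -1.5, -0.2])} [[ 0.4 -0.9 -0.3]
 [-0.9 -0.4 -0.1]
 [-0.   0.3 -0.9]]
```

```bash
python3 - <<'E'
from h import *
s=readout.get_state();T=R.from_rotvec(s["tool_rot"]).as_matrix();W=optics.calibration("wrist")
print(T, s["tool_rot"]); print("cam in tool",T.T@(np.array(W["origin"])-s["ee_pos"]),"look",T.T@rot(W))
E
```

```text
[[ 0.9  0.4  0. ]
 [ 0.4 -0.9 -0. ]
 [-0.   0.  -1. ]] [ 3.1  0.7 -0. ]
cam in tool [  81.4   -1.8 -143.2] look [[ 0.  -0.9 -0.3]
 [ 1.   0.  -0. ]
 [ 0.  -0.3  0.9]]
```

>>> step_arm([
  {"spin": -10,"tz": -10},
  {"spin": -10,"tz": -10},
  {"spin": -10,"tz": -10},
  {"spin": -10,"tz": -10},
  {"spin": -10,"tz": -10},
  {"spin": -10,"tz": -10},
  {"spin": -5},
])

```text
invalid input
```

```bash
cat >> h.py <<'E'
def st():
    s=readout.get_state();T=R.from_rotvec(s["tool_rot"]).as_matrix()
    print("t %.2f"%s["time"],"pos",s["ee_pos"],"xang %.2f"%np.degrees(np.arctan2(T[1,0],T[0,0])),"tilt",T[:2,2].round(4),"q",s["joints"].round(2),"F",s["ft_force"],"open %.1f grip %.1f"%(s["opening"],s["grasp_force"]))
    return s,T
E
python3 -c "
from h import *
st()"
```

```text
t 1.00 pos [ 224.9 -474.4  231.3] xang 25.37 tilt [ 0. -0.] q [-1.3  0.1  0.1  1.6 -0.   1.4] F [0.1 1.  0.3] open 85.6 grip 0.0
```

>>> step_arm([
  {"grip": 85,"tx": 0,"ty": 0,"tz": -10,"spin": -10},
  {"grip": 85,"tx": 0,"ty": 0,"tz": -10,"spin": -10},
  {"grip": 85,"tx": 0,"ty": 0,"tz": -10,"spin": -10},
  {"grip": 85,"tx": 0,"ty": 0,"tz": -10,"spin": -10},
  {"grip": 85,"tx": 0,"ty": 0,"tz": -10,"spin": -10},
  {"grip": 85,"tx": 0,"ty": 0,"tz": -10,"spin": -10},
  {"grip": 85,"tx": 0,"ty": 0,"tz": 0,"spin": -4.6},
])

```text
time: 1.88
ee_pos: [225.1, -474.8, 292.5]
tool_rot: [2.217, 2.223, -0.001]
ft_force: [-0.4, 0.3, -0.4]
opening: 84.8
grasp_force: 0.0
```

```bash
python3 -c "
from h import *
st()"
```

```text
t 1.88 pos [ 225.1 -474.8  292.5] xang 90.15 tilt [ 0. -0.] q [-1.3  0.1  0.2  1.7  0.   0.3] F [-0.4  0.3 -0.4] open 84.8 grip 0.0
```

>>> step_arm([
  {"grip": 85,"tx": 50,"ty": 34,"tz": 0,"spin": 0},
  {"grip": 85,"tx": 50,"ty": 34,"tz": 0,"spin": 0},
  {"grip": 85,"tx": 50,"ty": 34,"tz": 0,"spin": 0},
  {"grip": 85,"tx": 50,"ty": 34,"tz": 0,"spin": 0},
  {"grip": 85,"tx": 50,"ty": 34,"tz": 0,"spin": 0},
  {"grip": 85,"tx": 50,"ty": 34,"tz": 0,"spin": 0},
  {"grip": 85,"tx": 50,"ty": 34,"tz": 0,"spin": 0},
  {"grip": 85,"tx": 50,"ty": 34,"tz": 0,"spin": 0},
])

```text
time: 2.88
ee_pos: [498.1, -72.8, 291.6]
tool_rot: [2.221, 2.22, 0.0]
ft_force: [0.8, 0.1, -0.1]
opening: 85.0
grasp_force: 0.0
```

```bash
python3 - <<'E'
from h import *
st(); W=optics.calibration("wrist"); im=optics.capture("wrist"); cv2.imwrite("pics/w1.png",im)
np.savez("w1.npz",**W)
for l in("vase","bottle","brush","adapter","dish","gauge","gel_jar"):
    for d in models.trace("wrist",l):
        m=d["pixels"]; print(l,round(d["confidence"],2),np.array(d["bbox"]),im[m].mean(0))
E
```

```text
t 2.88 pos [498.1 -72.8 291.6] xang 89.97 tilt [ 0. -0.] q [-0.3  0.   0.2  1.7 -0.   1.3] F [ 0.8  0.1 -0.1] open 85.0 grip 0.0
vase 0.52 [252.  371.5 307.5 421.6] [104.  104.9 108.5]
vase 0.28 [323.2 159.7 381.  222.1] [ 93.8  96.6 104.7]
bottle 0.78 [270.8 106.8 319.1 159.7] [ 71.1  82.7 103.8]
brush 0.84 [376.7 262.7 428.7 346.6] [ 72.  175.7 202.2]
brush 0.79 [151.1 168.2 227.3 233. ] [122.5  62.1 108.5]
brush 0.55 [326.1 159.9 380.7 223.8] [ 93.8  96.3 104. ]
brush 0.5 [271.2 109.  321.3 162.2] [ 71.2  82.7 103.8]
adapter 0.56 [337.4 118.9 369.4 151. ] [173.  105.7  81.3]
dish 0.98 [251.7 368.7 310.4 423.7] [107.1 108.1 111.9]
dish 0.33 [259.3  23.  295.5  59.7] [ 97.1 156.5  91.1]
gauge 0.63 [272.5 183.3 294.5 230.1] [165.7 175.3 188.5]
gel_jar 0.71 [259.8  22.3 293.4  61.6] [ 97.6 155.8  92.6]
```

View pics/w1.png

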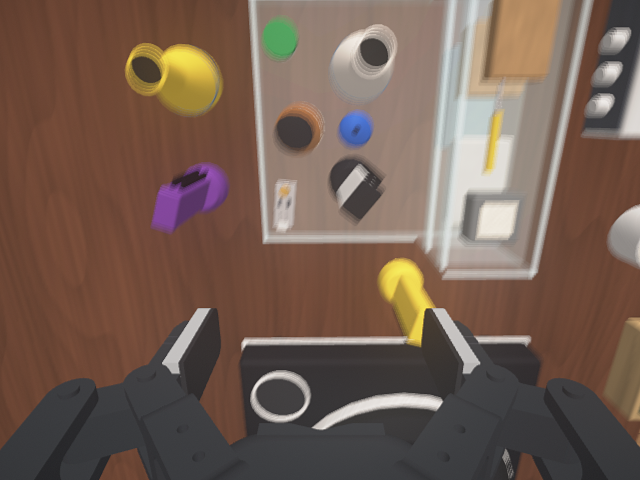

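>>> step_arm([
  {"grip": 60,"tx": 25,"ty": 15,"tz": 0,"spin": 0},
  {"grip": 60,"tx": 0,"ty": 0,"tz": 0,"spin": 0},
  {"grip": 60,"tx": 0,"ty": 0,"tz": 0,"spin": 0},
])

```text
time: 3.65
ee_pos: [511.7, -50.7, 291.4]
tool_rot: [2.224, 2.219, -0.001]
ft_force: [0.1, -0.5, 0.6]
opening: 60.4
grasp_force: 0.0
```

```bash
python3 - <<'E'
from h import *
st(); W=optics.calibration("wrist"); im=optics.capture("wrist"); cv2.imwrite("pics/w2.png",im)
np.savez("w2.npz",**W)
# predicted positions
for n,p in dict(vase=(535.4,53.8,136),bottle=(473,-2.5,140),brush=(528,-63,128),adapter=(532.5,-5.5,23)).items(): print(n,proj(W,p))
cv2.imwrite("pics/w2c.png",cv2.resize(im[20:270,230:480],(800,800)[:1]*2 if 0 else (600,600),interpolation=cv2.INTER_CUBIC))
for l in("vase","bottle","brush","adapter"):
    for d in models.trace("wrist",l): print(l,round(d["confidence"],2),np.array(d["bbox"]),im[d["pixels"]].mean(0))
E
```

```text
t 3.65 pos [511.7 -50.7 291.4] xang 89.88 tilt [-0. -0.] q [-0.2  0.   0.2  1.7 -0.   1.3] F [ 0.1 -0.5  0.6] open 60.4 grip 0.0
vase [[352.6  91.5]]
bottle [[274.6 165.8]]
brush [[340.1 232.1]]
adapter [[340.1 155.9]]
vase 0.78 [312.9  62.4 376.6 126.2] [139.3 145.9 153.7]
vase 0.63 [111.   75.1 210.2 138.8] [ 61.8 147.4 171.3]
bottle 0.65 [257.1 130.1 308.5 184.3] [ 75.3  89.6 112.4]
brush 0.83 [367.9 277.2 410.1 360.4] [ 72.7 181.5 206.2]
brush 0.69 [315.8 181.4 361.6 244. ] [88.1 89.6 95.8]
brush 0.67 [139.6 188.8 216.8 257.4] [121.   60.  105.2]
adapter 0.95 [324.2 139.2 355.7 170.7] [178.6 103.3  73.4]
```

View pics/w2c.png

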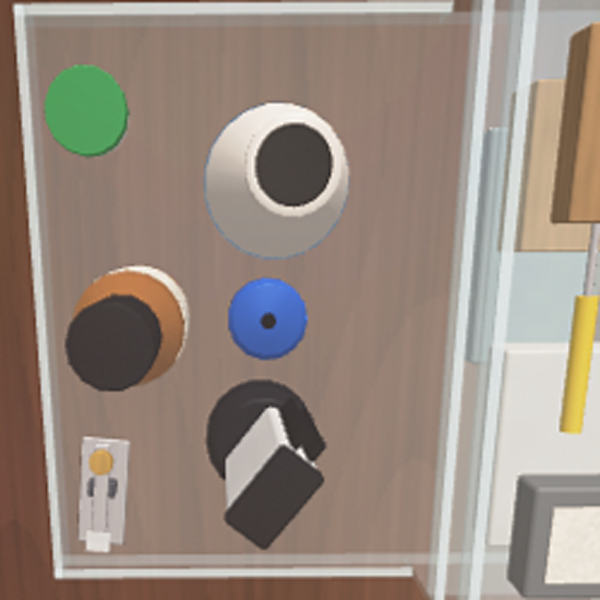

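The enlarged crop shows the white vase with its lip at (352,89), the amber bottle's cap at (277,163), the adapter at (341,153) and the black/aluminium brush's top at (344,227). The bar's long axis runs up and to the right. These match the description, and the purple and yellow look-alikes are outside the tray.

```bash
python3 - <<'E'
from h import *
S=optics.calibration("scene");D=optics.calibration("side");W=dict(np.load("w2.npz"))
for n,a,b,c,z in[("vase",(310.5,254.5),(286.8,215.5),(351.7,88.8),137),("bottle",(305.5,215.5),(334,205),(277.5,162.5),140),("brush",(263,222.5),(321,182.7),(344.2,227.1),128),("adapter",(289.5,268.5),(305.5,242),(341.3,153.3),23)]:
    print(n,*tri([S,D,W],[a,b,c]),"SW",*tri([S,W],[a,c]),"DW",*tri([D,W],[b,c]),"onz",onz(W,c,z))
P=[onz(W,(230+x/2.4,20+y/2.4),128) for x,y in[(285,446),(324,480),(264,549),(224,514)]]
print(np.array(P),np.mean(P,0)); v=(P[0]+P[1]-P[2]-P[3])/2; print(v,np.degrees(np.arctan2(v[1],v[0])))
# base checks: ellipse centre of belly, dock
for n,u,z in[("vase belly",(277,180),39),("bottle label",(130,325),50),("dock",(260,435),35)]: print(n,onz(W,(230+u[0]/2.4,20+u[1]/2.4),z))
E
```

```text
vase [535.2  55.  132.8] 1.0505100947428117 SW [535.5  55.2 133.1] 0.9836328502682397 DW [534.5  55.8 133.9] 0.3588588271069961 onz [534.6  55.7 137. ]
bottle [474.   -1.2 139.9] 1.8975956950135833 SW [476.6   0.5 146.7] 0.5191386911681365 DW [474.3  -0.7 138.6] 1.1990934964900712 onz [475.4   0.1 140. ]
brush [529.7 -61.1 125.8] 6.225584553584055 SW [532.  -57.8 138.9] 2.874399459953634 DW [531.7 -61.2 119.5] 0.633766931598952 onz [531.6 -58.3 128. ]
adapter [533.1  -4.3  15.7] 2.4067278617637435 SW [534.3  -3.5  22.1] 0.8533403528402297 DW [533.8  -3.8  13.6] 0.6515367620615689 onz [533.8  -2.7  23. ]
[[535.3 -38.8 128. ]
 [550.1 -51.7 128. ]
 [528.2 -79.  128. ]
 [512.9 -64.9 128. ]] [531.6 -58.6 128. ]
[22.1 26.7  0. ] 50.39875364283067
vase belly [536.1  57.3  39. ]
bottle label [472.   -2.5  50. ]
dock [530.7 -55.1  35. ]
```

>>> step_arm([
  {"grip": 60,"tx": 53,"ty": 12,"tz": 0,"spin": 0},
  {"grip": 60,"tx": 53,"ty": 11.5,"tz": 0,"spin": 0},
  {"grip": 60,"tx": 0,"ty": 0,"tz": 45,"spin": 0},
  {"grip": 60,"tx": 0,"ty": 0,"tz": 50,"spin": 0},
  {"grip": 60,"tx": 0,"ty": 0,"tz": 45,"spin": 0},
  {"grip": 60,"tx": 0,"ty": 0,"tz": 35,"spin": 0},
  {"grip": 60,"tx": 0,"ty": 0,"tz": 20,"spin": 0},
  {"grip": 60,"tx": 0,"ty": 0,"tz": 10,"spin": 0},
])

```text
time: 4.9
ee_pos: [534.6, 56.3, 84.6]
tool_rot: [-2.221, -2.219, 0.003]
ft_force: [-0.3, -0.5, 0.7]
opening: 59.9
grasp_force: 0.0
```

>>> step_arm([
  {"grip": 60,"tx": 0,"ty": 0,"tz": 0,"spin": 0},
  {"grip": 60,"tx": 0,"ty": 0,"tz": 0,"spin": 0},
])

```text
time: 5.15
ee_pos: [536.7, 56.4, 87.7]
tool_rot: [2.221, 2.22, 0.003]
ft_force: [0.8, 0.3, 0.1]
opening: 59.7
grasp_force: 0.0
```

```bash
python3 - <<'E'
from h import *
st(); W=optics.calibration("wrist"); im=optics.capture("wrist"); cv2.imwrite("pics/w3.png",im)
print(proj(W,[(535,56,137),(475,0,140)]))
E
```

```text
t 5.15 pos [536.7  56.4  87.7] xang 89.96 tilt [ 0. -0.] q [-0.   0.1 -0.1  1.3  0.   1.6] F [0.8 0.3 0.1] open 59.7 grip 0.0
[[319.2 392.1]
 [155.6 522.4]]
```

View pics/w3.png

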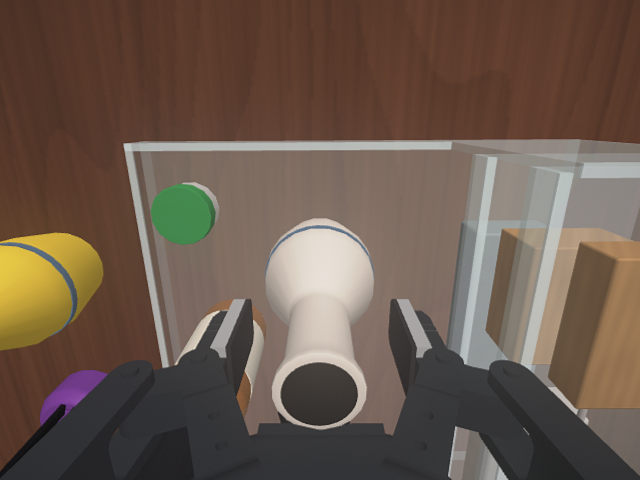

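The picture shows the vase's lip at (320,394), midway between the fingers, so the alignment is good. I'll close.

>>> step_arm([
  {"grip": 15,"tx": 0,"ty": 0,"tz": 0,"spin": 0},
  {"grip": 15,"tx": 0,"ty": 0,"tz": 0,"spin": 0},
  {"grip": 15,"tx": 0,"ty": 0,"tz": 0,"spin": 0},
  {"grip": 15,"tx": 0,"ty": 0,"tz": 0,"spin": 0},
  {"grip": 15,"tx": 0,"ty": 0,"tz": 0,"spin": 0},
  {"grip": 15,"tx": 0,"ty": 0,"tz": 0,"spin": 0},
])

```text
time: 5.95
ee_pos: [536.1, 56.5, 87.2]
tool_rot: [2.221, 2.22, 0.001]
ft_force: [-1.0, -0.2, 5.1]
opening: 25.7
grasp_force: 53.5
```

>>> step_arm([
  {"grip": 15,"tx": 0,"ty": 0,"tz": -10,"spin": 0},
  {"grip": 15,"tx": 0,"ty": 0,"tz": -25,"spin": 0},
  {"grip": 15,"tx": 0,"ty": 0,"tz": -25,"spin": 0},
])

```text
time: 6.32
ee_pos: [534.7, 56.5, 145.6]
tool_rot: [-2.22, -2.219, 0.003]
ft_force: [0.4, 0.4, -2.7]
opening: 25.7
grasp_force: 53.6
```

```bash
python3 - <<'E'
from h import *
st(); im=optics.capture("side"); cv2.imwrite("pics/s1.png",cv2.resize(im[80:330,180:460],None,fx=2,fy=2))
E
```

```text
t 6.33 pos [534.7  56.5 145.6] xang 89.97 tilt [-0.  0.] q [-0.   0.1 -0.   1.5  0.   1.6] F [ 0.4  0.4 -2.7] open 25.7 grip 53.6
```

View pics/s1.png

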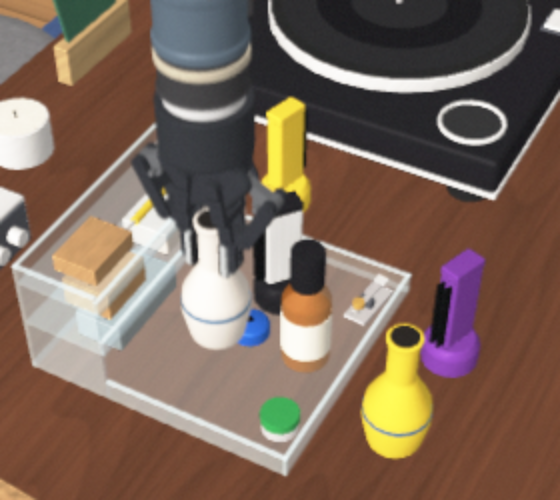

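The vase hangs upright in the gripper, with its neighbours undisturbed.

>>> step_arm([
  {"grip": 15,"tx": 30,"ty": 0,"tz": 0,"spin": 0},
  {"grip": 15,"tx": 45,"ty": 0,"tz": 0,"spin": 0},
  {"grip": 15,"tx": 45,"ty": 0,"tz": 0,"spin": 0},
  {"grip": 15,"tx": 38,"ty": 20,"tz": 0,"spin": 0},
  {"grip": 15,"tx": 38,"ty": 20,"tz": 0,"spin": 0},
  {"grip": 15,"tx": 38,"ty": 20,"tz": 0,"spin": 0},
  {"grip": 15,"tx": 38,"ty": 10,"tz": 0,"spin": 0},
  {"grip": 15,"tx": 0,"ty": 0,"tz": 30,"spin": 0},
])

```text
time: 7.38
ee_pos: [607.9, 332.4, 117.2]
tool_rot: [2.217, 2.224, 0.009]
ft_force: [0.1, -0.2, -1.9]
opening: 25.8
grasp_force: 54.2
```

>>> step_arm([
  {"grip": 15,"tx": 0,"ty": 0,"tz": 20,"spin": 0},
  {"grip": 15,"tx": 0,"ty": 0,"tz": 6,"spin": 0},
  {"grip": 15,"tx": 0,"ty": 0,"tz": 3,"spin": 0},
  {"grip": 15,"tx": 0,"ty": 0,"tz": 2,"spin": 0},
  {"grip": 15,"tx": 0,"ty": 0,"tz": 0,"spin": 0},
])

```text
time: 8.0
ee_pos: [606.5, 328.5, 86.4]
tool_rot: [2.222, 2.22, 0.003]
ft_force: [0.8, 0.8, -2.0]
opening: 25.4
grasp_force: 54.3
```

```bash
python3 - <<'E'
from h import *
st(); im=optics.capture("side"); cv2.imwrite("pics/s2.png",cv2.resize(im[150:450,100:400],None,fx=2,fy=2))
E
```

```text
t 8.00 pos [606.5 328.5  86.4] xang 89.96 tilt [0. 0.] q [ 0.4  0.5  0.3  1.4 -0.   2. ] F [ 0.8  0.8 -2. ] open 25.4 grip 54.3
```

View pics/s2.png

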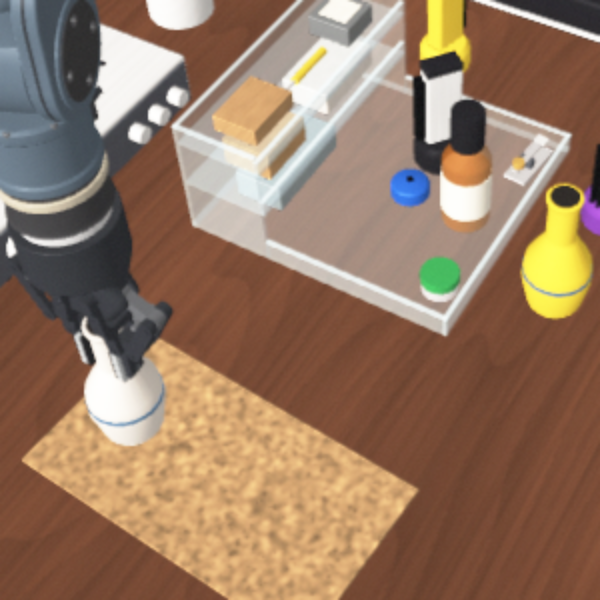

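The vase is over the mat and upright. The force still shows its full weight, so it isn't down yet; I'll ease it down.

>>> step_arm([
  {"grip": 15,"tx": 0,"ty": 0,"tz": 0.5,"spin": 0},
  {"grip": 15,"tx": 0,"ty": 0,"tz": 0,"spin": 0},
])

```text
time: 8.3
ee_pos: [606.5, 328.6, 86.3]
tool_rot: [2.221, 2.22, 0.003]
ft_force: [-0.2, -1.3, 2.6]
opening: 25.7
grasp_force: 54.6
```

>>> step_arm([
  {"grip": 15,"tx": 0,"ty": 0,"tz": 0.5,"spin": 0},
  {"grip": 15,"tx": 0,"ty": 0,"tz": 0,"spin": 0},
])

```text
time: 8.55
ee_pos: [606.5, 328.6, 86.3]
tool_rot: [2.221, 2.22, 0.003]
ft_force: [-0.9, -1.4, 5.4]
opening: 25.4
grasp_force: 55.0
```

>>> step_arm([
  {"grip": 15,"tx": 0,"ty": 0,"tz": 0.5,"spin": 0},
  {"grip": 15,"tx": 0,"ty": 0,"tz": 0,"spin": 0},
])

```text
time: 8.8
ee_pos: [606.5, 328.6, 86.3]
tool_rot: [2.221, 2.22, 0.004]
ft_force: [-1.6, -1.1, 7.6]
opening: 25.8
grasp_force: 55.1
```

>>> step_arm([
  {"grip": 60,"tx": 0,"ty": 0,"tz": 0,"spin": 0},
  {"grip": 60,"tx": 0,"ty": 0,"tz": 0,"spin": 0},
  {"grip": 60,"tx": 0,"ty": 0,"tz": 0,"spin": 0},
  {"grip": 60,"tx": 0,"ty": 0,"tz": 0,"spin": 0},
  {"grip": 60,"tx": 0,"ty": 0,"tz": -20,"spin": 0},
  {"grip": 60,"tx": 0,"ty": 0,"tz": -30,"spin": 0},
  {"grip": 60,"tx": 0,"ty": 0,"tz": -40,"spin": 0},
])

```text
time: 9.68
ee_pos: [605.0, 328.1, 173.0]
tool_rot: [-2.221, -2.22, 0.005]
ft_force: [-1.0, 0.3, 0.4]
opening: 60.1
grasp_force: 0.0
```

>>> step_arm([
  {"grip": 60,"tx": -41,"ty": -16.5,"tz": 0,"spin": 0},
  {"grip": 60,"tx": -41,"ty": -16.5,"tz": 0,"spin": 0},
  {"grip": 60,"tx": -41,"ty": -16.5,"tz": 0,"spin": 0},
  {"grip": 60,"tx": -41,"ty": -16.5,"tz": 0,"spin": 0},
  {"grip": 60,"tx": -41,"ty": -16.5,"tz": 0,"spin": 0},
  {"grip": 60,"tx": -41,"ty": -16.5,"tz": 0,"spin": 0},
  {"grip": 60,"tx": -41,"ty": -16.5,"tz": 0,"spin": 0},
  {"grip": 60,"tx": -41,"ty": -16.5,"tz": 0,"spin": 0},
])

```text
time: 10.68
ee_pos: [473.1, -0.7, 173.9]
tool_rot: [2.221, 2.221, 0.001]
ft_force: [0.8, -0.7, -0.8]
opening: 59.7
grasp_force: 0.0
```

>>> step_arm([
  {"grip": 60,"tx": 0,"ty": 0,"tz": 0,"spin": 0},
  {"grip": 60,"tx": 0,"ty": 0,"tz": 0,"spin": 0},
])

```text
time: 10.92
ee_pos: [473.9, 0.7, 174.0]
tool_rot: [2.222, 2.22, 0.001]
ft_force: [0.2, 0.4, 0.5]
opening: 59.9
grasp_force: 0.0
```

```bash
python3 - <<'E'
from h import *
st(); W=optics.calibration("wrist"); im=optics.capture("wrist")
for l in("bottle","vase"):
    for d in models.trace("wrist",l): print(l,round(d["confidence"],2),np.array(d["bbox"]))
print(proj(W,[(475,0,140),(475,0,99)]))
side=optics.capture("side")[150:450,60:460]; cv2.imwrite("pics/m1.png",np.vstack([cv2.resize(im,(400,300)),side]))
E
```

```text
t 10.93 pos [473.9   0.7 174. ] xang 89.94 tilt [0. 0.] q [-0.1 -0.1 -0.1  1.5  0.   1.4] F [0.2 0.4 0.5] open 59.9 grip 0.0
bottle 0.76 [288.2 195.9 352.8 311.4]
vase 0.85 [ 78.7 130.6 220.9 228.5]
[[324.7 282.5]
 [324.  255.5]]
```

View pics/m1.png

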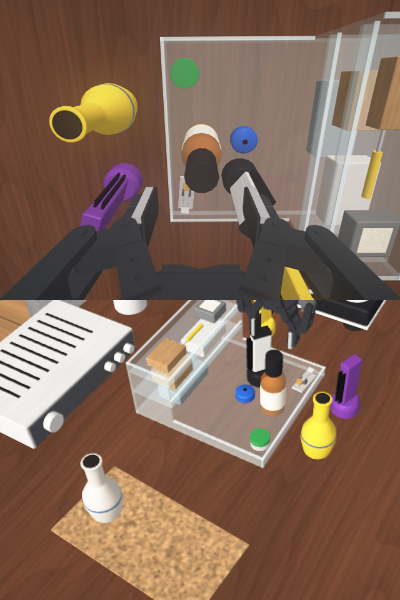

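The vase stands upright on the mat. The bottle's cap is at (323,283) in the wrist picture, where it was predicted, so I'll descend and grip it.

>>> step_arm([
  {"grip": 54,"tx": 0,"ty": 0.5,"tz": 25,"spin": 0},
  {"grip": 54,"tx": 0,"ty": 0,"tz": 25,"spin": 0},
  {"grip": 54,"tx": 0,"ty": 0,"tz": 14,"spin": 0},
  {"grip": 54,"tx": 0,"ty": 0,"tz": 8,"spin": 0},
  {"grip": 54,"tx": 0,"ty": 0,"tz": 0,"spin": 0},
  {"grip": 20,"tx": 0,"ty": 0,"tz": 0,"spin": 0},
  {"grip": 20,"tx": 0,"ty": 0,"tz": 0,"spin": 0},
  {"grip": 20,"tx": 0,"ty": 0,"tz": 0,"spin": 0},
])

```text
time: 12.12
ee_pos: [475.1, 0.4, 103.1]
tool_rot: [2.221, 2.219, 0.002]
ft_force: [0.0, 0.8, 3.6]
opening: 29.4
grasp_force: 59.8
```

>>> step_arm([
  {"grip": 20,"tx": 0,"ty": 0,"tz": 0,"spin": 0},
  {"grip": 20,"tx": 0,"ty": 0,"tz": 0,"spin": 0},
])

```text
time: 12.38
ee_pos: [475.1, 0.3, 103.1]
tool_rot: [2.221, 2.219, 0.002]
ft_force: [0.5, 0.5, 5.8]
opening: 30.0
grasp_force: 59.8
```

>>> step_arm([
  {"grip": 20,"tx": 0,"ty": 0,"tz": -10,"spin": 0},
  {"grip": 20,"tx": 0,"ty": 0,"tz": -25,"spin": 0},
  {"grip": 20,"tx": 0,"ty": 0,"tz": -25,"spin": 0},
  {"grip": 20,"tx": 0,"ty": 0,"tz": 0,"spin": 0},
])

```text
time: 12.88
ee_pos: [475.4, 0.3, 163.5]
tool_rot: [2.22, 2.219, 0.003]
ft_force: [0.2, -0.1, -1.5]
opening: 29.9
grasp_force: 59.5
```

>>> step_arm([
  {"grip": 20,"tx": 30,"ty": 0,"tz": 0,"spin": 0},
  {"grip": 20,"tx": 50,"ty": -5,"tz": 0,"spin": 0},
  {"grip": 20,"tx": 50,"ty": -5,"tz": 0,"spin": 0},
  {"grip": 20,"tx": 50,"ty": -5,"tz": 0,"spin": 0},
  {"grip": 20,"tx": 50,"ty": -5,"tz": 0,"spin": 0},
  {"grip": 20,"tx": 50,"ty": -5,"tz": 0,"spin": 0},
  {"grip": 20,"tx": 40,"ty": -5,"tz": 0,"spin": 0},
  {"grip": 20,"tx": 20,"ty": -5,"tz": 0,"spin": 0},
])

```text
time: 13.88
ee_pos: [437.9, 341.8, 159.6]
tool_rot: [-2.219, -2.222, 0.005]
ft_force: [-0.8, -0.9, -1.4]
opening: 29.8
grasp_force: 59.5
```

>>> step_arm([
  {"grip": 20,"tx": 0,"ty": 0,"tz": 25,"spin": 0},
  {"grip": 20,"tx": 0,"ty": 0,"tz": 25,"spin": 0},
  {"grip": 20,"tx": 0,"ty": 0,"tz": 6,"spin": 0},
  {"grip": 20,"tx": 0,"ty": 0,"tz": 3,"spin": 0},
  {"grip": 20,"tx": 0,"ty": 0,"tz": 2,"spin": 0},
  {"grip": 20,"tx": 0,"ty": 0,"tz": 0.5,"spin": 0},
  {"grip": 20,"tx": 0,"ty": 0,"tz": 0.5,"spin": 0},
  {"grip": 20,"tx": 0,"ty": 0,"tz": 0,"spin": 0},
])

```text
time: 14.88
ee_pos: [439.8, 340.7, 102.1]
tool_rot: [2.222, 2.22, 0.003]
ft_force: [-2.6, -1.8, 6.0]
opening: 30.0
grasp_force: 60.5
```

```bash
python3 -c "
from h import *
st()"
```

```text
t 14.88 pos [439.8 340.7 102.1] xang 89.97 tilt [0. 0.] q [ 0.5  0.1 -0.1  1.4 -0.   2.1] F [-2.6 -1.8  6. ] open 30.0 grip 60.5
```

>>> step_arm([
  {"grip": 56,"tx": 0,"ty": 0,"tz": 0,"spin": 0},
  {"grip": 56,"tx": 0,"ty": 0,"tz": 0,"spin": 0},
  {"grip": 56,"tx": 0,"ty": 0,"tz": 0,"spin": 0},
  {"grip": 56,"tx": 0,"ty": 0,"tz": 0,"spin": 0},
  {"grip": 56,"tx": 0,"ty": 0,"tz": -20,"spin": 0},
  {"grip": 56,"tx": 0,"ty": 0,"tz": -30,"spin": 0},
  {"grip": 56,"tx": 0,"ty": 0,"tz": -30,"spin": 0},
])

```text
time: 15.75
ee_pos: [439.2, 340.4, 180.2]
tool_rot: [-2.222, -2.221, 0.001]
ft_force: [0.6, -0.1, 0.9]
opening: 56.0
grasp_force: 0.0
```

>>> step_arm([
  {"grip": 56,"tx": -50,"ty": 11.5,"tz": 0,"spin": 0},
  {"grip": 56,"tx": -50,"ty": 11.5,"tz": 0,"spin": 0},
  {"grip": 56,"tx": -50,"ty": 11.5,"tz": 0,"spin": 0},
  {"grip": 56,"tx": -50,"ty": 11.5,"tz": 0,"spin": 0},
  {"grip": 56,"tx": -50,"ty": 11.5,"tz": 0,"spin": 0},
  {"grip": 56,"tx": -50,"ty": 11.5,"tz": 0,"spin": 0},
  {"grip": 56,"tx": -50,"ty": 11.5,"tz": 0,"spin": 0},
  {"grip": 56,"tx": -50,"ty": 11.5,"tz": 0,"spin": 0},
])

```text
time: 16.75
ee_pos: [531.4, -61.2, 179.8]
tool_rot: [2.222, 2.221, 0.001]
ft_force: [0.2, 0.3, -0.2]
opening: 56.0
grasp_force: 0.0
```

>>> step_arm([
  {"grip": 56,"tx": 0,"ty": 0,"tz": 0,"spin": 10},
  {"grip": 56,"tx": 0,"ty": 0,"tz": 0,"spin": 10},
  {"grip": 56,"tx": 0,"ty": 0,"tz": 0,"spin": 10},
  {"grip": 56,"tx": 0,"ty": 0,"tz": 0,"spin": 9.6},
  {"grip": 56,"tx": 0,"ty": 0,"tz": 0,"spin": 0},
  {"grip": 56,"tx": 0,"ty": 0,"tz": 0,"spin": 0},
])

```text
time: 17.5
ee_pos: [531.2, -59.5, 179.8]
tool_rot: [-2.841, -1.34, 0.0]
ft_force: [1.1, -0.7, 0.4]
opening: 55.8
grasp_force: 0.0
```

```bash
python3 - <<'E'
from h import *
st(); W=optics.calibration("wrist"); im=optics.capture("wrist")
print(proj(W,[(531.5,-59,128),(535.3,-38.8,128),(550.1,-51.7,128),(528.2,-79,128),(512.9,-64.9,128)]))
side=optics.capture("side")[150:450,60:460]; cv2.imwrite("pics/m2.png",np.hstack([cv2.resize(im[160:460,170:470],(400,400)),cv2.resize(side,(400,300),)[0:300] if 0 else cv2.copyMakeBorder(side,0,100,0,0,0)]))
E
```

```text
t 17.50 pos [531.2 -59.5 179.8] xang 50.51 tilt [-0.  0.] q [-0.2  0.1  0.   1.5 -0.   2. ] F [ 1.1 -0.7  0.4] open 55.8 grip 0.0
[[323.7 265.7]
 [306.6 236.8]
 [340.7 237.7]
 [340.4 292.4]
 [306.1 290.7]]
```

View pics/m2.png

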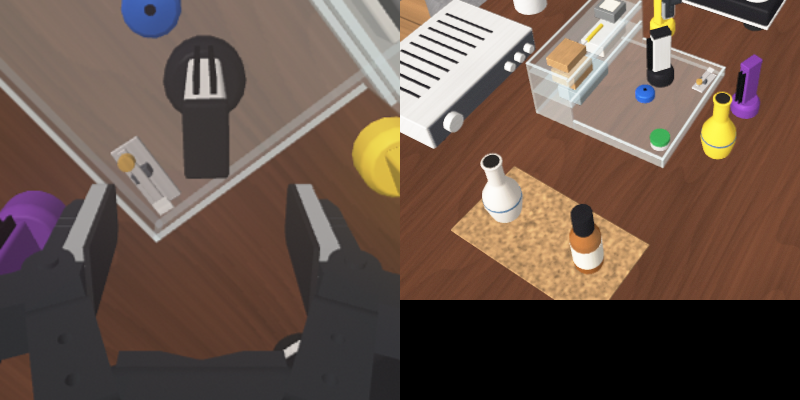

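The side picture shows the vase and bottle upright on the mat. In the wrist picture the brush's top is centred at about (324,266) and square to the fingers, so I'll grip it.

>>> step_arm([
  {"grip": 52,"tx": 0,"ty": 0,"tz": 30,"spin": 0},
  {"grip": 52,"tx": 0,"ty": 0,"tz": 30,"spin": 0},
  {"grip": 52,"tx": 0,"ty": 0,"tz": 20,"spin": 0},
  {"grip": 52,"tx": 0,"ty": 0,"tz": 12,"spin": 0},
  {"grip": 52,"tx": 0,"ty": 0,"tz": 0,"spin": 0},
  {"grip": 10,"tx": 0,"ty": 0,"tz": 0,"spin": 0},
  {"grip": 10,"tx": 0,"ty": 0,"tz": 0,"spin": 0},
  {"grip": 10,"tx": 0,"ty": 0,"tz": 0,"spin": 0},
])

```text
time: 18.6
ee_pos: [532.3, -59.9, 89.3]
tool_rot: [2.841, 1.336, 0.003]
ft_force: [0.2, -0.5, 2.3]
opening: 19.1
grasp_force: 58.4
```

>>> step_arm([
  {"grip": 10,"tx": 0,"ty": 0,"tz": 0,"spin": 0},
  {"grip": 10,"tx": 0,"ty": 0,"tz": 0,"spin": 0},
])

```text
time: 18.85
ee_pos: [532.3, -59.9, 89.2]
tool_rot: [2.841, 1.336, 0.003]
ft_force: [-0.1, -0.6, 5.4]
opening: 19.2
grasp_force: 58.9
```

>>> step_arm([
  {"grip": 10,"tx": 0,"ty": 0,"tz": -10,"spin": 0},
  {"grip": 10,"tx": 0,"ty": 0,"tz": -25,"spin": 0},
  {"grip": 10,"tx": 0,"ty": 0,"tz": -25,"spin": 0},
  {"grip": 10,"tx": 0,"ty": 0,"tz": 0,"spin": 0},
])

```text
time: 19.35
ee_pos: [532.2, -59.6, 149.5]
tool_rot: [2.841, 1.336, 0.004]
ft_force: [0.6, -0.1, -2.8]
opening: 19.4
grasp_force: 58.6
```

```bash
python3 - <<'E'
from h import *
s,T=st()
d=np.array([523-531.5,334+59.,0]); print(T.T@d)
E
```

```text
t 19.35 pos [532.2 -59.6 149.5] xang 50.38 tilt [ 0. -0.] q [-0.2  0.1 -0.   1.5  0.   2. ] F [ 0.6 -0.1 -2.8] open 19.4 grip 58.6
[ 297.3 -257.2   -0.2]
```

>>> step_arm([
  {"grip": 10,"tx": 20,"ty": -17,"tz": 0,"spin": 0},
  {"grip": 10,"tx": 37,"ty": -32,"tz": 0,"spin": 0},
  {"grip": 10,"tx": 37,"ty": -32,"tz": 0,"spin": 0},
  {"grip": 10,"tx": 37,"ty": -32,"tz": 0,"spin": 0},
  {"grip": 10,"tx": 37,"ty": -32,"tz": 0,"spin": 0},
  {"grip": 10,"tx": 37,"ty": -32,"tz": 0,"spin": 0},
  {"grip": 10,"tx": 37,"ty": -32,"tz": 0,"spin": 0},
  {"grip": 10,"tx": 37,"ty": -32,"tz": 0,"spin": 0},
])

```text
time: 20.35
ee_pos: [522.1, 310.2, 145.3]
tool_rot: [-2.843, -1.337, 0.006]
ft_force: [1.1, 0.2, -2.5]
opening: 19.5
grasp_force: 58.6
```

>>> step_arm([
  {"grip": 10,"tx": 18,"ty": -16,"tz": 0,"spin": 0},
  {"grip": 10,"tx": 0,"ty": 0,"tz": 25,"spin": 0},
  {"grip": 10,"tx": 0,"ty": 0,"tz": 25,"spin": 0},
  {"grip": 10,"tx": 0,"ty": 0,"tz": 6,"spin": 0},
  {"grip": 10,"tx": 0,"ty": 0,"tz": 3,"spin": 0},
  {"grip": 10,"tx": 0,"ty": 0,"tz": 2,"spin": 0},
  {"grip": 10,"tx": 0,"ty": 0,"tz": 0.5,"spin": 0},
  {"grip": 10,"tx": 0,"ty": 0,"tz": 0.5,"spin": 0},
])

```text
time: 21.35
ee_pos: [522.7, 333.2, 88.2]
tool_rot: [-2.843, -1.337, -0.002]
ft_force: [-4.2, -2.7, 8.0]
opening: 19.2
grasp_force: 60.0
```

>>> step_arm([
  {"grip": 10,"tx": 0,"ty": 0,"tz": 0,"spin": 0},
  {"grip": 10,"tx": 0,"ty": 0,"tz": 0,"spin": 0},
])

```text
time: 21.6
ee_pos: [522.7, 333.2, 88.2]
tool_rot: [-2.843, -1.337, -0.002]
ft_force: [-4.7, -1.7, 5.7]
opening: 19.5
grasp_force: 59.9
```

```bash
python3 - <<'E'
from h import *
s,T=st()
E
```

```text
t 21.60 pos [522.7 333.2  88.2] xang 50.37 tilt [0. 0.] q [0.5 0.3 0.1 1.4 0.  2.7] F [-4.7 -1.7  5.7] open 19.5 grip 59.9
```

>>> step_arm([
  {"grip": 52,"tx": 0,"ty": 0,"tz": 0,"spin": 0},
  {"grip": 52,"tx": 0,"ty": 0,"tz": 0,"spin": 0},
  {"grip": 52,"tx": 0,"ty": 0,"tz": 0,"spin": 0},
  {"grip": 52,"tx": 0,"ty": 0,"tz": 0,"spin": 0},
  {"grip": 52,"tx": 0,"ty": 0,"tz": -20,"spin": 0},
  {"grip": 52,"tx": 0,"ty": 0,"tz": -30,"spin": 0},
  {"grip": 52,"tx": 0,"ty": 0,"tz": -30,"spin": 0},
])

```text
time: 22.48
ee_pos: [522.5, 333.0, 166.2]
tool_rot: [2.843, 1.337, -0.001]
ft_force: [0.8, 0.7, 0.3]
opening: 51.9
grasp_force: 0.0
```

>>> step_arm([
  {"grip": 60,"tx": -36,"ty": 32,"tz": 0,"spin": 0},
  {"grip": 60,"tx": -36,"ty": 32,"tz": 0,"spin": 0},
  {"grip": 60,"tx": -36,"ty": 32,"tz": 0,"spin": 0},
  {"grip": 60,"tx": -36,"ty": 32,"tz": 0,"spin": 0},
  {"grip": 60,"tx": -36,"ty": 32,"tz": 0,"spin": 0},
  {"grip": 60,"tx": -36,"ty": 32,"tz": 0,"spin": 0},
  {"grip": 60,"tx": -36,"ty": 31,"tz": 0,"spin": 0},
])

```text
time: 23.35
ee_pos: [533.7, -4.8, 165.9]
tool_rot: [2.843, 1.337, 0.001]
ft_force: [0.5, 0.5, -0.6]
opening: 60.0
grasp_force: 0.0
```

>>> step_arm([
  {"grip": 60,"tx": 0,"ty": 0,"tz": 0,"spin": -10.6},
  {"grip": 60,"tx": 0,"ty": 0,"tz": 0,"spin": -10.6},
  {"grip": 60,"tx": 0,"ty": 0,"tz": 0,"spin": -10.6},
  {"grip": 60,"tx": 0,"ty": 0,"tz": 0,"spin": -10.6},
  {"grip": 60,"tx": 0,"ty": 0,"tz": 0,"spin": -10.6},
  {"grip": 60,"tx": 0,"ty": 0,"tz": 0,"spin": -10.6},
  {"grip": 60,"tx": 0,"ty": 0,"tz": 0,"spin": -10.6},
  {"grip": 60,"tx": 0,"ty": 0,"tz": 0,"spin": -10.4},
])

```text
time: 24.35
ee_pos: [533.7, -3.2, 165.8]
tool_rot: [1.194, 2.906, -0.0]
ft_force: [0.5, 0.0, 0.2]
opening: 60.2
grasp_force: 0.0
```

>>> step_arm([
  {"grip": 60,"tx": 0,"ty": 0,"tz": 0,"spin": 0},
  {"grip": 60,"tx": 0,"ty": 0,"tz": 0,"spin": 0},
])

```text
time: 24.6
ee_pos: [533.7, -3.2, 165.8]
tool_rot: [1.207, 2.901, 0.0]
ft_force: [0.1, 0.3, 0.4]
opening: 60.3
grasp_force: 0.0
```

```bash
python3 - <<'E'
from h import *
s,T=st(); W=optics.calibration("wrist"); im=optics.capture("wrist")
d=models.trace("wrist","adapter")
for k in d: print(k["confidence"],np.array(k["bbox"]),"centroid",[v.mean() for v in np.where(k["pixels"])][::-1])
ys,xs=np.where((im[...,0]>120)&(im[...,0].astype(int)-im[...,2]>60)); u=(xs.mean(),ys.mean()); print("blue",u,len(xs),onz(W,u,16), onz(W,u,12))
W2=dict(np.load("w2.npz")); print("w2",onz(W2,(340,155),14)) 
sc=optics.calibration("scene");im2=optics.capture("scene")[230:310,250:330]; ys,xs=np.where((im2[...,0]>120)&(im2[...,0].astype(int)-im2[...,2]>60)); u2=(xs.mean()+250,ys.mean()+230);print(u2,len(xs),tri([sc,W],[u2,u]))
sd=optics.calibration("side");im3=optics.capture("side");d=models.trace("side","adapter"); print([(k["confidence"],np.array(k["bbox"])) for k in d])
cv2.imwrite("pics/m3.png",np.hstack([cv2.resize(im,(400,300)),im3[150:450,60:460]]))
E
```

```text
t 24.60 pos [533.7  -3.2 165.8] xang 134.82 tilt [ 0. -0.] q [-0.1  0.1 -0.   1.5 -0.   0.7] F [0.1 0.3 0.4] open 60.3 grip 0.0
0.96 [299.5 202.6 340.8 246.6] centroid [np.float64(320.75366943203574), np.float64(222.167198468411)]
blue (np.float64(321.80771979985707), np.float64(221.83345246604716)) 1399 [533.5  -1.1  16. ] [534.3  -1.9  12. ]
w2 [532.8  -5.4  14. ]
(np.float64(289.43529411764706), np.float64(271.5254901960784)) 255 (array([535.1,  -3.5,   9.9]), np.float64(1.2764479902067785))
[(0.8, array([293.3, 235.2, 316.7, 251.9]))]
```

View pics/m3.png

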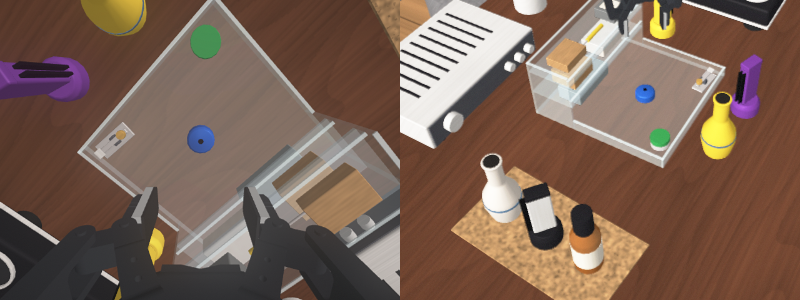

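All three stand on the mat, and the adapter, with its hole at (322,226), is clear in the tray. I'll descend on it.

>>> step_arm([
  {"grip": 60,"tx": 0,"ty": 0,"tz": 45,"spin": 0},
  {"grip": 60,"tx": 0,"ty": 0,"tz": 45,"spin": 0},
  {"grip": 60,"tx": 0,"ty": 0,"tz": 35,"spin": 0},
  {"grip": 60,"tx": 0,"ty": 0,"tz": 20,"spin": 0},
  {"grip": 60,"tx": 0,"ty": 0,"tz": 10,"spin": 0},
  {"grip": 60,"tx": 0,"ty": 0,"tz": 0,"spin": 0},
  {"grip": 60,"tx": 0,"ty": 0,"tz": 0,"spin": 0},
])

```text
time: 25.72
ee_pos: [534.8, -3.3, 12.2]
tool_rot: [1.202, 2.9, 0.001]
ft_force: [0.3, -0.1, 0.4]
opening: 60.1
grasp_force: 0.0
```

>>> step_arm([
  {"grip": 25,"tx": 0,"ty": 0,"tz": 0,"spin": 0},
  {"grip": 25,"tx": 0,"ty": 0,"tz": 0,"spin": 0},
  {"grip": 25,"tx": 0,"ty": 0,"tz": 0,"spin": 0},
  {"grip": 25,"tx": 0,"ty": 0,"tz": 0,"spin": 0},
  {"grip": 25,"tx": 0,"ty": 0,"tz": 0,"spin": 0},
])

```text
time: 26.35
ee_pos: [535.0, -3.3, 12.6]
tool_rot: [1.202, 2.899, 0.001]
ft_force: [-1.5, -0.2, 5.4]
opening: 34.4
grasp_force: 59.2
```

```bash
python3 - <<'E'
from h import *
s,T=st(); W=optics.calibration("wrist"); im=optics.capture("wrist"); cv2.imwrite("pics/w5.png",im)
E
```

```text
t 26.35 pos [535.   -3.3  12.6] xang 134.97 tilt [ 0. -0.] q [-0.1  0.1 -0.2  1.2 -0.   0.7] F [-1.5 -0.2  5.4] open 34.4 grip 59.2
```

View pics/w5.png

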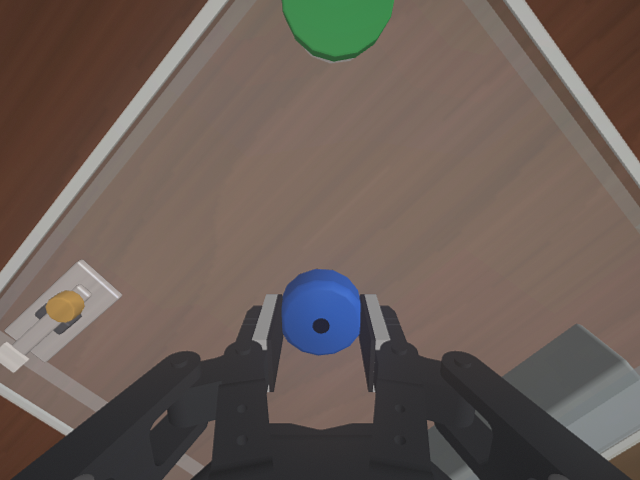

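The wrist picture shows the adapter centred between the pads. The opening of 34 mm is below the adapter's 38 mm, which means the pads sit on the edge of the dome, so I'll regrip 4.5 mm lower.

>>> step_arm([
  {"grip": 56,"tx": 0,"ty": 0,"tz": 0,"spin": 0},
  {"grip": 56,"tx": 0,"ty": 0,"tz": 0,"spin": 0},
  {"grip": 56,"tx": 0,"ty": 0,"tz": 4.5,"spin": 0},
  {"grip": 56,"tx": 0,"ty": 0,"tz": 0,"spin": 0},
  {"grip": 28,"tx": 0,"ty": 0,"tz": 0,"spin": 0},
  {"grip": 28,"tx": 0,"ty": 0,"tz": 0,"spin": 0},
  {"grip": 28,"tx": 0,"ty": 0,"tz": 0,"spin": 0},
  {"grip": 28,"tx": 0,"ty": 0,"tz": 0,"spin": 0},
])

```text
time: 27.4
ee_pos: [533.9, -3.2, 6.5]
tool_rot: [1.203, 2.902, 0.0]
ft_force: [0.1, 0.7, 0.6]
opening: 35.2
grasp_force: 59.9
```

>>> step_arm([
  {"grip": 28,"tx": 0,"ty": 0,"tz": 0,"spin": 0},
  {"grip": 28,"tx": 0,"ty": 0,"tz": 0,"spin": 0},
])

```text
time: 27.65
ee_pos: [533.9, -3.2, 6.5]
tool_rot: [1.203, 2.902, 0.0]
ft_force: [0.9, -0.0, 1.2]
opening: 35.3
grasp_force: 59.9
```

>>> step_arm([
  {"grip": 28,"tx": 0,"ty": 0,"tz": -10,"spin": 0},
  {"grip": 28,"tx": 0,"ty": 0,"tz": -30,"spin": 0},
  {"grip": 28,"tx": 0,"ty": 0,"tz": -45,"spin": 0},
  {"grip": 28,"tx": 0,"ty": 0,"tz": -45,"spin": 0},
  {"grip": 28,"tx": 0,"ty": 0,"tz": -30,"spin": 0},
  {"grip": 28,"tx": 0,"ty": 0,"tz": 0,"spin": 0},
  {"grip": 28,"tx": 0,"ty": 0,"tz": 0,"spin": 0},
])

```text
time: 28.52
ee_pos: [533.2, -3.1, 165.5]
tool_rot: [-1.202, -2.901, 0.001]
ft_force: [-0.1, -0.7, -0.6]
opening: 35.3
grasp_force: 59.8
```

```bash
python3 - <<'E'
from h import *
s,T=st(); W1=dict(np.load("w1.npz"))
S=optics.calibration("scene");D=optics.calibration("side")
cs=[];us=[]
for n,c in(("scene",S),("side",D)):
    optics.capture(n)
    d=models.trace(n,"dish")[0]; b=np.array(d["bbox"]); u=((b[0]+b[2])/2,(b[1]+b[3])/2); print(n,d["confidence"],b,onz(c,u,80)); cs.append(c);us.append(u)
    # rim ellipse
    m=d["pixels"].astype(np.uint8); k=max(cv2.findContours(m,0,1)[0],key=len); e=cv2.fitEllipse(k); print(e,onz(c,e[0],80))
u=(281,396); print("w1",onz(W1,u,80)); print(tri(cs+[W1],us+[u]),tri(cs,us))
p=np.array([444.8,-321,0])-s["ee_pos"]; print(p,T.T@p)
im=optics.capture("wrist"); cv2.imwrite("pics/w6.png",im); print(models.trace("wrist","adapter")[0]["bbox"])
E
```

```text
t 28.52 pos [533.2  -3.1 165.5] xang 134.97 tilt [-0.  0.] q [-0.1  0.1 -0.   1.5 -0.   0.7] F [-0.1 -0.7 -0.6] open 35.3 grip 59.8
scene 0.68 [182.9 147.3 214.4 173.1] [ 452.5 -318.4   80. ]
((199.74462890625, 158.718505859375), (23.40848159790039, 29.754262924194336), 82.20577239990234) [ 447.8 -319.4   80. ]
side 0.71 [398.4 128.9 433.7 154. ] [ 441.3 -310.9   80. ]
((415.2615051269531, 141.0420684814453), (20.991592407226562, 33.075740814208984), 93.66815185546875) [ 443.2 -311.4   80. ]
w1 [ 448.4 -311.6   80. ]
(array([ 446.2, -326.2,   67.3]), np.float64(2.3019967437600393)) (array([ 446.1, -327.4,   67.8]), np.float64(0.5168322561246145))
[ -88.4 -317.9 -165.5] [-162.6 -287.   165.6]
[279.3, 276.6, 361.1, 369.0]
```

>>> step_arm([
  {"grip": 28,"tx": -20,"ty": -35,"tz": 0,"spin": 0},
  {"grip": 28,"tx": -20,"ty": -35,"tz": 0,"spin": 0},
  {"grip": 28,"tx": -20,"ty": -35,"tz": 0,"spin": 0},
  {"grip": 28,"tx": -20,"ty": -35,"tz": 0,"spin": 0},
  {"grip": 28,"tx": -20,"ty": -35,"tz": 0,"spin": 0},
  {"grip": 28,"tx": -20,"ty": -35,"tz": 0,"spin": 0},
  {"grip": 28,"tx": -20,"ty": -35,"tz": 0,"spin": 0},
  {"grip": 28,"tx": -19,"ty": -37,"tz": 0,"spin": 0},
])

```text
time: 29.82
ee_pos: [445.9, -316.0, 165.8]
tool_rot: [-1.203, -2.902, -0.001]
ft_force: [0.7, -0.0, 0.5]
opening: 34.9
grasp_force: 59.9
```

>>> step_arm([
  {"grip": 28,"tx": 0,"ty": 0,"tz": 0,"spin": 0},
  {"grip": 28,"tx": 0,"ty": 0,"tz": 0,"spin": 0},
  {"grip": 28,"tx": 0,"ty": 0,"tz": 0,"spin": 0},
])

```text
time: 30.2
ee_pos: [446.8, -313.9, 166.2]
tool_rot: [-1.201, -2.903, -0.001]
ft_force: [0.8, -0.1, -1.3]
opening: 35.3
grasp_force: 59.9
```

```bash
python3 - <<'E'
from h import *
s,T=st(); W=optics.calibration("wrist"); im=optics.capture("wrist")
for d in models.trace("wrist","dish"): print(d["confidence"],np.array(d["bbox"]))
a=np.linspace(0,6.283,60); c=np.c_[36*np.cos(a),36*np.sin(a),0*a]
for xy,col in(((446,-312),(0,255,0)),((446,-320),(0,0,255))):
    cv2.polylines(im,[proj(W,c+[*xy,80]).astype(int)],True,col,1)
cv2.imwrite("pics/w7.png",im)
E
```

```text
t 30.20 pos [ 446.8 -313.9  166.2] xang 135.05 tilt [-0.  0.] q [-0.7  0.1  0.   1.5  0.   0.1] F [ 0.8 -0.1 -1.3] open 35.3 grip 59.9
0.59 [266.6 199.6 367.1 288.7]
```

View pics/w7.png

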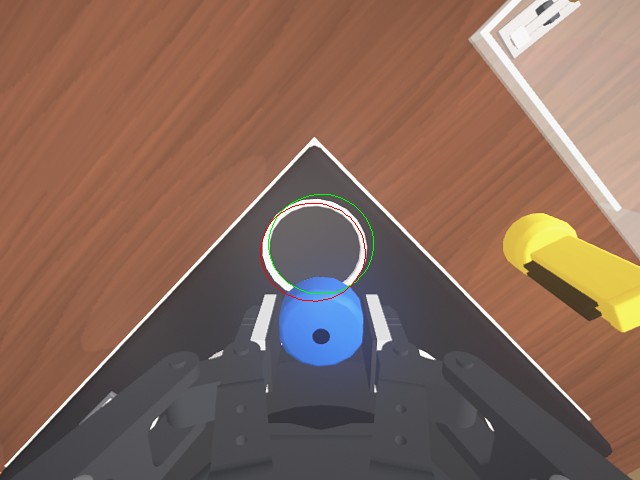

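The rim spans (263–368, 198–), which puts the dish's centre at about (444.7, −316.9). I'll correct and lower.

>>> step_arm([
  {"grip": 28,"tx": -0.6,"ty": -3.6,"tz": 20,"spin": 0},
  {"grip": 28,"tx": 0,"ty": 0,"tz": 30,"spin": 0},
  {"grip": 28,"tx": 0,"ty": 0,"tz": 20,"spin": 0},
  {"grip": 28,"tx": 0,"ty": 0,"tz": 9,"spin": 0},
  {"grip": 28,"tx": 0,"ty": 0,"tz": 4,"spin": 0},
  {"grip": 28,"tx": 0,"ty": 0,"tz": 0,"spin": 0},
])

```text
time: 31.05
ee_pos: [444.8, -318.0, 83.9]
tool_rot: [1.202, 2.901, -0.001]
ft_force: [-1.0, 0.2, -0.2]
opening: 35.2
grasp_force: 59.9
```

>>> step_arm([
  {"grip": 28,"tx": 0,"ty": 0,"tz": 1,"spin": 0},
  {"grip": 28,"tx": 0,"ty": 0,"tz": 0,"spin": 0},
])

```text
time: 31.3
ee_pos: [444.8, -318.3, 83.0]
tool_rot: [1.203, 2.901, -0.001]
ft_force: [0.5, 0.3, -0.1]
opening: 35.0
grasp_force: 59.9
```

>>> step_arm([
  {"grip": 28,"tx": 0,"ty": 0,"tz": 1,"spin": 0},
  {"grip": 28,"tx": 0,"ty": 0,"tz": 0,"spin": 0},
])

```text
time: 31.55
ee_pos: [444.4, -318.0, 81.3]
tool_rot: [-1.203, -2.902, -0.0]
ft_force: [-0.7, 0.1, -0.9]
opening: 35.2
grasp_force: 59.9
```

```bash
python3 -c "
from h import *
st()"
```

```text
t 31.55 pos [ 444.4 -318.    81.3] xang 134.97 tilt [-0.  0.] q [-0.7  0.1 -0.1  1.3  0.   0. ] F [-0.7  0.1 -0.9] open 35.2 grip 59.9
```

>>> step_arm([
  {"grip": 28,"tx": 0,"ty": 0,"tz": 1,"spin": 0},
  {"grip": 28,"tx": 0,"ty": 0,"tz": 0,"spin": 0},
])

```text
time: 31.8
ee_pos: [444.3, -317.9, 80.1]
tool_rot: [-1.203, -2.902, -0.0]
ft_force: [-0.7, -0.3, 0.0]
opening: 35.2
grasp_force: 59.9
```

>>> step_arm([
  {"grip": 28,"tx": 0,"ty": 0,"tz": 1,"spin": 0},
  {"grip": 28,"tx": 0,"ty": 0,"tz": 0,"spin": 0},
])

```text
time: 32.05
ee_pos: [444.3, -317.9, 79.2]
tool_rot: [-1.203, -2.902, -0.0]
ft_force: [0.1, -0.3, -0.9]
opening: 36.0
grasp_force: 59.9
```

>>> step_arm([
  {"grip": 50,"tx": 0,"ty": 0,"tz": 0,"spin": 0},
  {"grip": 50,"tx": 0,"ty": 0,"tz": 0,"spin": 0},
  {"grip": 50,"tx": 0,"ty": 0,"tz": 0,"spin": 0},
  {"grip": 50,"tx": 0,"ty": 0,"tz": -10,"spin": 0},
  {"grip": 50,"tx": 0,"ty": 0,"tz": -35,"spin": 0},
  {"grip": 50,"tx": 0,"ty": 0,"tz": -45,"spin": 0},
  {"grip": 50,"tx": 0,"ty": 0,"tz": 0,"spin": 0},
  {"grip": 50,"tx": 0,"ty": 0,"tz": 0,"spin": 0},
])

```text
time: 33.05
ee_pos: [444.6, -318.2, 169.9]
tool_rot: [1.203, 2.901, -0.001]
ft_force: [0.7, 0.0, -0.2]
opening: 50.2
grasp_force: 0.0
```

```bash
python3 - <<'E'
from h import *
s,T=st(); im=optics.capture("wrist"); sd=optics.capture("side")
cv2.imwrite("pics/m8.png",np.hstack([cv2.resize(im[140:390,200:450],(400,400)),cv2.resize(sd[100:200,360:460],(400,400),interpolation=2)]))
# tool coords of world vector from here to above vase on mat (606.5,328.6), after spin to xang 90 -> tx=+y, ty=+x
print(np.array([606.5,328.6])-s["ee_pos"][:2])
E
```

```text
t 33.05 pos [ 444.6 -318.2  169.9] xang 134.97 tilt [ 0. -0.] q [-0.7  0.1  0.   1.5 -0.   0. ] F [ 0.7  0.  -0.2] open 50.2 grip 0.0
[161.9 646.8]
```

View pics/m8.png

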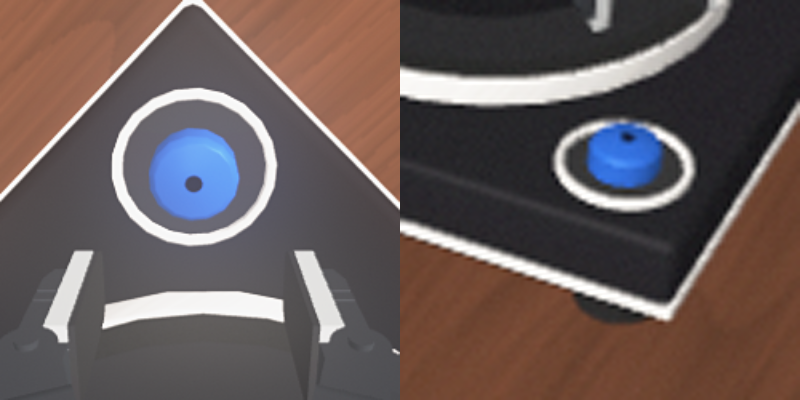

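The adapter lies flat and centred in its dish; both views agree. Next I return the brush by the exact inverse moves.

>>> step_arm([
  {"grip": 52,"tx": 0,"ty": 0,"tz": 0,"spin": 10.6},
  {"grip": 52,"tx": 0,"ty": 0,"tz": 0,"spin": 10.6},
  {"grip": 52,"tx": 0,"ty": 0,"tz": 0,"spin": 10.6},
  {"grip": 52,"tx": 0,"ty": 0,"tz": 0,"spin": 10.6},
  {"grip": 52,"tx": 0,"ty": 0,"tz": 0,"spin": 10.6},
  {"grip": 52,"tx": 0,"ty": 0,"tz": 0,"spin": 10.6},
  {"grip": 52,"tx": 0,"ty": 0,"tz": 0,"spin": 10.6},
  {"grip": 52,"tx": 0,"ty": 0,"tz": 0,"spin": 10.4},
])

```text
time: 34.15
ee_pos: [443.6, -317.2, 167.4]
tool_rot: [-2.844, -1.327, 0.002]
ft_force: [0.3, 0.0, -0.2]
opening: 51.9
grasp_force: 0.0
```

>>> step_arm([
  {"grip": 52,"tx": 46,"ty": -29.6,"tz": 0,"spin": 0},
  {"grip": 52,"tx": 46,"ty": -29.6,"tz": 0,"spin": 0},
  {"grip": 52,"tx": 46,"ty": -29.6,"tz": 0,"spin": 0},
  {"grip": 52,"tx": 46,"ty": -29.6,"tz": 0,"spin": 0},
  {"grip": 52,"tx": 46,"ty": -29.6,"tz": 0,"spin": 0},
  {"grip": 52,"tx": 46,"ty": -29.6,"tz": 0,"spin": 0},
  {"grip": 52,"tx": 46,"ty": -29.6,"tz": 0,"spin": 0},
  {"grip": 52,"tx": 46,"ty": -29.6,"tz": 0,"spin": 0},
])

```text
time: 35.15
ee_pos: [495.8, 118.2, 167.7]
tool_rot: [-2.842, -1.337, 0.004]
ft_force: [1.1, -0.1, 0.8]
opening: 52.0
grasp_force: 0.0
```

>>> step_arm([
  {"grip": 52,"tx": 46,"ty": -29.6,"tz": 0,"spin": 0},
  {"grip": 52,"tx": 46,"ty": -29.6,"tz": 0,"spin": 0},
  {"grip": 52,"tx": 46,"ty": -29.6,"tz": 0,"spin": 0},
  {"grip": 52,"tx": 45.3,"ty": -29.5,"tz": 0,"spin": 0},
  {"grip": 52,"tx": 0,"ty": 0,"tz": 0,"spin": 0},
  {"grip": 52,"tx": 0,"ty": 0,"tz": 0,"spin": 0},
  {"grip": 52,"tx": 0,"ty": 0,"tz": 0,"spin": 0},
])

```text
time: 36.02
ee_pos: [522.4, 331.8, 169.1]
tool_rot: [2.844, 1.335, -0.002]
ft_force: [0.2, -0.1, 1.1]
opening: 52.3
grasp_force: 0.0
```

```bash
python3 - <<'E'
from h import *
s,T=st(); W=optics.calibration("wrist"); im=optics.capture("wrist"); cv2.imwrite("pics/w9.png",im)
for l in("brush","vase","bottle"):
    for d in models.trace("wrist",l): print(l,d["confidence"],np.array(d["bbox"]))
print(proj(W,[(522.7,333.2,127),(606,328.5,136),(440,340.5,139)]))
E
```

```text
t 36.02 pos [522.4 331.8 169.1] xang 50.28 tilt [-0. -0.] q [ 0.5  0.3  0.2  1.5 -0.   2.7] F [ 0.2 -0.1  1.1] open 52.3 grip 0.0
brush 0.59 [288.7 187.5 350.3 296.9]
vase 0.77 [370.7 121.5 491.4 220.9]
[[322.7 271.2]
 [458.  186.9]
 [204.  354.9]]
```

>>> step_arm([
  {"grip": 52,"tx": 0.9,"ty": -0.8,"tz": 30,"spin": 0},
  {"grip": 52,"tx": 0,"ty": 0,"tz": 30,"spin": 0},
  {"grip": 52,"tx": 0,"ty": 0,"tz": 15,"spin": 0},
  {"grip": 52,"tx": 0,"ty": 0,"tz": 7,"spin": 0},
  {"grip": 52,"tx": 0,"ty": 0,"tz": 0,"spin": 0},
  {"grip": 52,"tx": 0,"ty": 0,"tz": 0,"spin": 0},
])

```text
time: 36.98
ee_pos: [523.4, 334.8, 88.8]
tool_rot: [-2.843, -1.337, -0.004]
ft_force: [0.0, 1.2, -0.7]
opening: 52.4
grasp_force: 0.0
```

```bash
python3 - <<'E'
from h import *
st()
E
```

```text
t 36.98 pos [523.4 334.8  88.8] xang 50.37 tilt [0. 0.] q [ 0.5  0.3  0.1  1.4 -0.   2.7] F [ 0.   1.2 -0.7] open 52.4 grip 0.0
```

>>> step_arm([
  {"grip": 52,"tx": -1.1,"ty": 0.6,"tz": 0,"spin": 0},
  {"grip": 52,"tx": 0,"ty": 0,"tz": 0,"spin": 0},
  {"grip": 10,"tx": 0,"ty": 0,"tz": 0,"spin": 0},
  {"grip": 10,"tx": 0,"ty": 0,"tz": 0,"spin": 0},
  {"grip": 10,"tx": 0,"ty": 0,"tz": 0,"spin": 0},
  {"grip": 10,"tx": 0,"ty": 0,"tz": 0,"spin": 0},
  {"grip": 10,"tx": 0,"ty": 0,"tz": 0,"spin": 0},
])

```text
time: 37.85
ee_pos: [522.5, 333.1, 87.5]
tool_rot: [2.843, 1.337, 0.001]
ft_force: [0.5, -0.6, 1.0]
opening: 19.3
grasp_force: 58.8
```

>>> step_arm([
  {"grip": 10,"tx": 0,"ty": 0,"tz": -10,"spin": 0},
  {"grip": 10,"tx": 0,"ty": 0,"tz": -25,"spin": 0},
  {"grip": 10,"tx": 0,"ty": 0,"tz": -25,"spin": 0},
  {"grip": 10,"tx": 0,"ty": 0,"tz": 0,"spin": 0},
])

```text
time: 38.35
ee_pos: [523.7, 334.1, 150.3]
tool_rot: [-2.842, -1.337, -0.008]
ft_force: [0.4, 0.2, -1.1]
opening: 19.9
grasp_force: 58.7
```

>>> step_arm([
  {"grip": 10,"tx": -18,"ty": 16,"tz": 0,"spin": 0},
  {"grip": 10,"tx": -37,"ty": 32,"tz": 0,"spin": 0},
  {"grip": 10,"tx": -37,"ty": 32,"tz": 0,"spin": 0},
  {"grip": 10,"tx": -37,"ty": 32,"tz": 0,"spin": 0},
  {"grip": 10,"tx": -37,"ty": 32,"tz": 0,"spin": 0},
  {"grip": 10,"tx": -37,"ty": 32,"tz": 0,"spin": 0},
  {"grip": 10,"tx": -37,"ty": 32,"tz": 0,"spin": 0},
  {"grip": 10,"tx": -37,"ty": 32,"tz": 0,"spin": 0},
])

```text
time: 39.35
ee_pos: [529.4, -34.5, 145.7]
tool_rot: [-2.841, -1.336, 0.003]
ft_force: [1.1, 1.2, -1.4]
opening: 19.3
grasp_force: 58.7
```

>>> step_arm([
  {"grip": 10,"tx": -20,"ty": 17,"tz": 0,"spin": 0},
  {"grip": 10,"tx": 0,"ty": 0,"tz": 0,"spin": 0},
  {"grip": 10,"tx": 0,"ty": 0,"tz": 0,"spin": 0},
  {"grip": 10,"tx": 0,"ty": 0,"tz": 0,"spin": 0},
])

```text
time: 39.85
ee_pos: [530.5, -58.4, 146.8]
tool_rot: [-2.841, -1.339, 0.001]
ft_force: [-0.4, 0.6, -2.3]
opening: 19.5
grasp_force: 58.9
```

```bash
python3 - <<'E'
from h import *
st()
E
```

```text
t 39.85 pos [530.5 -58.4 146.8] xang 50.46 tilt [-0.  0.] q [-0.2  0.1 -0.1  1.5  0.   2. ] F [-0.4  0.6 -2.3] open 19.5 grip 58.9
```

>>> step_arm([
  {"grip": 10,"tx": 0,"ty": 0,"tz": 25,"spin": 0},
  {"grip": 10,"tx": 0,"ty": 0,"tz": 20,"spin": 0},
  {"grip": 10,"tx": 0,"ty": 0,"tz": 6,"spin": 0},
  {"grip": 10,"tx": 0,"ty": 0,"tz": 0,"spin": 0},
  {"grip": 10,"tx": 0,"ty": 0,"tz": 0,"spin": 0},
  {"grip": 10,"tx": 0,"ty": 0,"tz": 0,"spin": 0},
])

```text
time: 40.6
ee_pos: [531.5, -59.6, 97.5]
tool_rot: [2.842, 1.337, 0.003]
ft_force: [0.2, 0.6, -2.3]
opening: 19.3
grasp_force: 58.8
```

```bash
python3 - <<'E'
from h import *
s,T=st(); print(T.T@(np.array([532.3,-59.8,89.2])-s["ee_pos"]))
E
```

```text
t 40.60 pos [531.5 -59.6  97.5] xang 50.38 tilt [ 0. -0.] q [-0.2  0.1 -0.1  1.4  0.   2. ] F [ 0.2  0.6 -2.3] open 19.3 grip 58.8
[0.4 0.7 8.3]
```

>>> step_arm([
  {"grip": 10,"tx": 0.4,"ty": 0.6,"tz": 4,"spin": 0},
  {"grip": 10,"tx": 0,"ty": 0,"tz": 2,"spin": 0},
  {"grip": 10,"tx": 0,"ty": 0,"tz": 1,"spin": 0},
  {"grip": 10,"tx": 0,"ty": 0,"tz": 0,"spin": 0},
])

```text
time: 41.1
ee_pos: [531.3, -59.6, 89.1]
tool_rot: [-2.843, -1.337, 0.001]
ft_force: [-0.2, -0.6, -1.5]
opening: 19.5
grasp_force: 58.9
```

>>> step_arm([
  {"grip": 10,"tx": 0,"ty": 0,"tz": 0.7,"spin": 0},
  {"grip": 10,"tx": 0,"ty": 0,"tz": 0,"spin": 0},
])

```text
time: 41.35
ee_pos: [531.5, -59.6, 88.6]
tool_rot: [-2.843, -1.337, -0.0]
ft_force: [-0.5, 0.1, -2.3]
opening: 19.5
grasp_force: 58.9
```

>>> step_arm([
  {"grip": 10,"tx": 0,"ty": 0,"tz": 0.7,"spin": 0},
  {"grip": 10,"tx": 0,"ty": 0,"tz": 0,"spin": 0},
])

```text
time: 41.6
ee_pos: [531.7, -59.6, 88.4]
tool_rot: [2.843, 1.337, 0.001]
ft_force: [0.2, 0.6, 0.3]
opening: 19.1
grasp_force: 59.2
```

>>> step_arm([
  {"grip": 52,"tx": 0,"ty": 0,"tz": 0,"spin": 0},
  {"grip": 52,"tx": 0,"ty": 0,"tz": 0,"spin": 0},
  {"grip": 52,"tx": 0,"ty": 0,"tz": 0,"spin": 0},
  {"grip": 52,"tx": 0,"ty": 0,"tz": 0,"spin": 0},
  {"grip": 52,"tx": 0,"ty": 0,"tz": -20,"spin": 0},
  {"grip": 52,"tx": 0,"ty": 0,"tz": -35,"spin": 0},
  {"grip": 52,"tx": 0,"ty": 0,"tz": -35,"spin": 0},
])

```text
time: 42.48
ee_pos: [531.2, -59.5, 178.5]
tool_rot: [-2.842, -1.337, 0.001]
ft_force: [1.5, -0.9, -0.4]
opening: 52.1
grasp_force: 0.0
```

>>> step_arm([
  {"grip": 54,"tx": 0,"ty": 0,"tz": 0,"spin": -10},
  {"grip": 54,"tx": 0,"ty": 0,"tz": 0,"spin": -10},
  {"grip": 54,"tx": 0,"ty": 0,"tz": 0,"spin": -10},
  {"grip": 54,"tx": 0,"ty": 0,"tz": 0,"spin": -9.6},
])

```text
time: 42.98
ee_pos: [531.5, -59.6, 177.9]
tool_rot: [2.216, 2.227, 0.0]
ft_force: [0.3, 0.1, 0.3]
opening: 53.7
grasp_force: 0.0
```

>>> step_arm([
  {"grip": 54,"tx": 50,"ty": -11.5,"tz": 0,"spin": 0},
  {"grip": 54,"tx": 50,"ty": -11.5,"tz": 0,"spin": 0},
  {"grip": 54,"tx": 50,"ty": -11.5,"tz": 0,"spin": 0},
  {"grip": 54,"tx": 50,"ty": -11.5,"tz": 0,"spin": 0},
  {"grip": 54,"tx": 50,"ty": -11.5,"tz": 0,"spin": 0},
  {"grip": 54,"tx": 50,"ty": -11.5,"tz": 0,"spin": 0},
  {"grip": 54,"tx": 50,"ty": -11.5,"tz": 0,"spin": 0},
  {"grip": 54,"tx": 50,"ty": -11.5,"tz": 0,"spin": 0},
])

```text
time: 43.98
ee_pos: [439.2, 342.1, 178.0]
tool_rot: [2.222, 2.221, 0.001]
ft_force: [0.8, -0.4, -0.2]
opening: 54.1
grasp_force: 0.0
```

>>> step_arm([
  {"grip": 54,"tx": 0,"ty": 0,"tz": 0,"spin": 0},
  {"grip": 54,"tx": 0,"ty": 0,"tz": 25,"spin": 0},
  {"grip": 54,"tx": 0,"ty": 0,"tz": 25,"spin": 0},
  {"grip": 54,"tx": 0,"ty": 0,"tz": 10,"spin": 0},
  {"grip": 54,"tx": 0,"ty": 0,"tz": 0,"spin": 0},
  {"grip": 54,"tx": 0,"ty": 0,"tz": 0,"spin": 0},
  {"grip": 54,"tx": 0,"ty": 0,"tz": 0,"spin": 0},
])

```text
time: 44.85
ee_pos: [440.5, 340.8, 119.3]
tool_rot: [2.222, 2.22, 0.004]
ft_force: [-0.5, -0.5, -1.0]
opening: 54.1
grasp_force: 0.0
```

```bash
python3 - <<'E'
from h import *
s,T=st(); print(T.T@(np.array([439.8,340.7,102.1])-s["ee_pos"]))
E
```

```text
t 44.85 pos [440.5 340.8 119.3] xang 89.96 tilt [0. 0.] q [ 0.5  0.1 -0.   1.4 -0.   2.1] F [-0.5 -0.5 -1. ] open 54.1 grip 0.0
[-0.1 -0.8 17.2]
```

>>> step_arm([
  {"grip": 54,"tx": 0,"ty": -0.5,"tz": 10,"spin": 0},
  {"grip": 54,"tx": 0,"ty": 0,"tz": 7,"spin": 0},
  {"grip": 54,"tx": 0,"ty": 0,"tz": 0,"spin": 0},
  {"grip": 20,"tx": 0,"ty": 0,"tz": 0,"spin": 0},
  {"grip": 20,"tx": 0,"ty": 0,"tz": 0,"spin": 0},
  {"grip": 20,"tx": 0,"ty": 0,"tz": 0,"spin": 0},
  {"grip": 20,"tx": 0,"ty": 0,"tz": 0,"spin": 0},
  {"grip": 20,"tx": 0,"ty": 0,"tz": 0,"spin": 0},
])

```text
time: 45.85
ee_pos: [439.4, 340.5, 101.1]
tool_rot: [2.222, 2.221, 0.001]
ft_force: [0.9, 0.4, -0.6]
opening: 29.7
grasp_force: 59.2
```

>>> step_arm([
  {"grip": 20,"tx": 0,"ty": 0,"tz": -10,"spin": 0},
  {"grip": 20,"tx": 0,"ty": 0,"tz": -25,"spin": 0},
  {"grip": 20,"tx": 0,"ty": 0,"tz": -25,"spin": 0},
  {"grip": 20,"tx": 0,"ty": 0,"tz": 0,"spin": 0},
])

```text
time: 46.35
ee_pos: [440.7, 341.4, 163.8]
tool_rot: [2.221, 2.22, 0.008]
ft_force: [0.1, 0.7, -2.1]
opening: 29.8
grasp_force: 59.4
```

>>> step_arm([
  {"grip": 20,"tx": -30,"ty": 0,"tz": 0,"spin": 0},
  {"grip": 20,"tx": -50,"ty": 5,"tz": 0,"spin": 0},
  {"grip": 20,"tx": -50,"ty": 5,"tz": 0,"spin": 0},
  {"grip": 20,"tx": -50,"ty": 5,"tz": 0,"spin": 0},
  {"grip": 20,"tx": -50,"ty": 5,"tz": 0,"spin": 0},
  {"grip": 20,"tx": -50,"ty": 5,"tz": 0,"spin": 0},
  {"grip": 20,"tx": -40,"ty": 5,"tz": 0,"spin": 0},
  {"grip": 20,"tx": -20,"ty": 5,"tz": 0,"spin": 0},
])

```text
time: 47.35
ee_pos: [473.2, -1.5, 159.5]
tool_rot: [-2.224, -2.217, 0.002]
ft_force: [-0.1, 0.2, -1.6]
opening: 29.8
grasp_force: 59.5
```

>>> step_arm([
  {"grip": 20,"tx": 0,"ty": 0,"tz": 0,"spin": 0},
  {"grip": 20,"tx": 0,"ty": 0,"tz": 25,"spin": 0},
  {"grip": 20,"tx": 0,"ty": 0,"tz": 18,"spin": 0},
  {"grip": 20,"tx": 0,"ty": 0,"tz": 6,"spin": 0},
  {"grip": 20,"tx": 0,"ty": 0,"tz": 0,"spin": 0},
  {"grip": 20,"tx": 0,"ty": 0,"tz": 0,"spin": 0},
  {"grip": 20,"tx": 0,"ty": 0,"tz": 0,"spin": 0},
])

```text
time: 48.22
ee_pos: [474.7, 0.4, 112.9]
tool_rot: [2.221, 2.22, 0.002]
ft_force: [-0.3, 0.8, -2.2]
opening: 30.2
grasp_force: 59.6
```

```bash
python3 - <<'E'
from h import *
s,T=st(); print(T.T@(np.array([475.1,0.35,103.1])-s["ee_pos"]))
E
```

```text
t 48.23 pos [474.7   0.4 112.9] xang 89.98 tilt [ 0. -0.] q [-0.1 -0.1 -0.3  1.4  0.   1.4] F [-0.3  0.8 -2.2] open 30.2 grip 59.6
[-0.   0.4  9.8]
```

>>> step_arm([
  {"grip": 20,"tx": 0,"ty": 0,"tz": 6,"spin": 0},
  {"grip": 20,"tx": 0,"ty": 0,"tz": 3,"spin": 0},
  {"grip": 20,"tx": 0,"ty": 0,"tz": 0,"spin": 0},
])

```text
time: 48.6
ee_pos: [473.7, 0.4, 102.4]
tool_rot: [-2.222, -2.22, 0.001]
ft_force: [0.4, 0.6, -1.7]
opening: 29.9
grasp_force: 60.0
```

>>> step_arm([
  {"grip": 20,"tx": 0,"ty": 0,"tz": 0.7,"spin": 0},
  {"grip": 20,"tx": 0,"ty": 0,"tz": 0,"spin": 0},
])

```text
time: 48.85
ee_pos: [474.0, 0.4, 102.2]
tool_rot: [2.222, 2.221, -0.0]
ft_force: [0.6, -0.9, -2.2]
opening: 29.6
grasp_force: 60.0
```

>>> step_arm([
  {"grip": 20,"tx": 0,"ty": 0,"tz": 0.7,"spin": 0},
  {"grip": 20,"tx": 0,"ty": 0,"tz": 0,"spin": 0},
])

```text
time: 49.1
ee_pos: [474.2, 0.4, 102.1]
tool_rot: [2.222, 2.221, 0.0]
ft_force: [-1.3, -0.9, 2.0]
opening: 29.6
grasp_force: 59.9
```

>>> step_arm([
  {"grip": 20,"tx": 0,"ty": 0,"tz": 0.5,"spin": 0},
  {"grip": 20,"tx": 0,"ty": 0,"tz": 0,"spin": 0},
])

```text
time: 49.35
ee_pos: [474.2, 0.4, 102.0]
tool_rot: [2.221, 2.22, 0.001]
ft_force: [-2.0, -0.8, 5.9]
opening: 29.6
grasp_force: 60.2
```

>>> step_arm([
  {"grip": 54,"tx": 0,"ty": 0,"tz": 0,"spin": 0},
  {"grip": 54,"tx": 0,"ty": 0,"tz": 0,"spin": 0},
  {"grip": 54,"tx": 0,"ty": 0,"tz": 0,"spin": 0},
  {"grip": 54,"tx": 0,"ty": 0,"tz": 0,"spin": 0},
  {"grip": 54,"tx": 0,"ty": 0,"tz": -20,"spin": 0},
  {"grip": 54,"tx": 0,"ty": 0,"tz": -30,"spin": 0},
  {"grip": 54,"tx": 0,"ty": 0,"tz": -25,"spin": 0},
])

```text
time: 50.22
ee_pos: [474.1, 0.4, 176.9]
tool_rot: [2.222, 2.221, 0.0]
ft_force: [0.1, 0.6, -0.6]
opening: 53.8
grasp_force: 0.0
```

>>> step_arm([
  {"grip": 58,"tx": 41,"ty": 16.5,"tz": 0,"spin": 0},
  {"grip": 58,"tx": 41,"ty": 16.5,"tz": 0,"spin": 0},
  {"grip": 58,"tx": 41,"ty": 16.5,"tz": 0,"spin": 0},
  {"grip": 58,"tx": 41,"ty": 16.5,"tz": 0,"spin": 0},
  {"grip": 58,"tx": 41,"ty": 16.5,"tz": 0,"spin": 0},
  {"grip": 58,"tx": 41,"ty": 16.5,"tz": 0,"spin": 0},
  {"grip": 58,"tx": 41,"ty": 16.5,"tz": 0,"spin": 0},
  {"grip": 58,"tx": 41,"ty": 16.5,"tz": 0,"spin": 0},
])

```text
time: 51.22
ee_pos: [606.7, 329.7, 175.7]
tool_rot: [2.222, 2.221, -0.0]
ft_force: [-0.3, -0.3, 0.5]
opening: 57.9
grasp_force: 0.0
```

>>> step_arm([
  {"grip": 58,"tx": 0,"ty": 0,"tz": 0,"spin": 0},
  {"grip": 58,"tx": 0,"ty": 0,"tz": 25,"spin": 0},
  {"grip": 58,"tx": 0,"ty": 0,"tz": 30,"spin": 0},
  {"grip": 58,"tx": 0,"ty": 0,"tz": 18,"spin": 0},
  {"grip": 58,"tx": 0,"ty": 0,"tz": 0,"spin": 0},
  {"grip": 58,"tx": 0,"ty": 0,"tz": 0,"spin": 0},
  {"grip": 58,"tx": 0,"ty": 0,"tz": 0,"spin": 0},
])

```text
time: 52.1
ee_pos: [607.2, 328.7, 105.1]
tool_rot: [2.221, 2.22, 0.005]
ft_force: [0.2, -0.6, -0.3]
opening: 58.2
grasp_force: 0.0
```

```bash
python3 - <<'E'
from h import *
s,T=st(); print(T.T@(np.array([606.5,328.6,86.3])-s["ee_pos"]))
E
```

```text
t 52.10 pos [607.2 328.7 105.1] xang 89.96 tilt [0. 0.] q [0.4 0.5 0.4 1.5 0.  2. ] F [ 0.2 -0.6 -0.3] open 58.2 grip 0.0
[-0.1 -0.8 18.8]
```

>>> step_arm([
  {"grip": 58,"tx": 0,"ty": -0.5,"tz": 12,"spin": 0},
  {"grip": 58,"tx": 0,"ty": 0,"tz": 6.5,"spin": 0},
  {"grip": 58,"tx": 0,"ty": 0,"tz": 0,"spin": 0},
  {"grip": 15,"tx": 0,"ty": 0,"tz": 0,"spin": 0},
  {"grip": 15,"tx": 0,"ty": 0,"tz": 0,"spin": 0},
  {"grip": 15,"tx": 0,"ty": 0,"tz": 0,"spin": 0},
  {"grip": 15,"tx": 0,"ty": 0,"tz": 0,"spin": 0},
  {"grip": 15,"tx": 0,"ty": 0,"tz": 0,"spin": 0},
])

```text
time: 53.1
ee_pos: [606.2, 328.5, 85.0]
tool_rot: [2.222, 2.22, 0.002]
ft_force: [1.5, 0.1, 1.1]
opening: 25.4
grasp_force: 51.3
```

>>> step_arm([
  {"grip": 15,"tx": 0,"ty": 0,"tz": 0,"spin": 0},
  {"grip": 15,"tx": 0,"ty": 0,"tz": -10,"spin": 0},
  {"grip": 15,"tx": 0,"ty": 0,"tz": -25,"spin": 0},
  {"grip": 15,"tx": 0,"ty": 0,"tz": -25,"spin": 0},
  {"grip": 15,"tx": 0,"ty": 0,"tz": 0,"spin": 0},
])

```text
time: 53.72
ee_pos: [606.7, 329.0, 147.2]
tool_rot: [2.221, 2.22, 0.006]
ft_force: [0.5, 0.1, -2.8]
opening: 25.6
grasp_force: 51.4
```

>>> step_arm([
  {"grip": 15,"tx": -38,"ty": -10,"tz": 0,"spin": 0},
  {"grip": 15,"tx": -38,"ty": -20,"tz": 0,"spin": 0},
  {"grip": 15,"tx": -38,"ty": -20,"tz": 0,"spin": 0},
  {"grip": 15,"tx": -38,"ty": -20,"tz": 0,"spin": 0},
  {"grip": 15,"tx": -45,"ty": 0,"tz": 0,"spin": 0},
  {"grip": 15,"tx": -45,"ty": 0,"tz": 0,"spin": 0},
  {"grip": 15,"tx": -30,"ty": 0,"tz": 0,"spin": 0},
  {"grip": 15,"tx": 0,"ty": 0,"tz": 0,"spin": 0},
])

```text
time: 54.72
ee_pos: [534.3, 54.5, 142.8]
tool_rot: [-2.224, -2.215, 0.004]
ft_force: [-0.2, 1.0, -2.8]
opening: 25.6
grasp_force: 52.3
```

>>> step_arm([
  {"grip": 15,"tx": 0,"ty": 0,"tz": 25,"spin": 0},
  {"grip": 15,"tx": 0,"ty": 0,"tz": 18,"spin": 0},
  {"grip": 15,"tx": 0,"ty": 0,"tz": 6,"spin": 0},
  {"grip": 15,"tx": 0,"ty": 0,"tz": 0,"spin": 0},
  {"grip": 15,"tx": 0,"ty": 0,"tz": 0,"spin": 0},
  {"grip": 15,"tx": 0,"ty": 0,"tz": 0,"spin": 0},
])

```text
time: 55.48
ee_pos: [536.3, 56.5, 96.6]
tool_rot: [2.221, 2.22, 0.002]
ft_force: [0.4, 0.4, -2.3]
opening: 25.7
grasp_force: 52.4
```

```bash
python3 - <<'E'
from h import *
s,T=st(); print(T.T@(np.array([536.1,56.5,87.2])-s["ee_pos"]))
E
```

```text
t 55.48 pos [536.3  56.5  96.6] xang 89.98 tilt [0. 0.] q [-0.   0.1 -0.1  1.4  0.   1.6] F [ 0.4  0.4 -2.3] open 25.7 grip 52.4
[ 0.  -0.2  9.4]
```

>>> step_arm([
  {"grip": 15,"tx": 0,"ty": 0,"tz": 6,"spin": 0},
  {"grip": 15,"tx": 0,"ty": 0,"tz": 2.5,"spin": 0},
  {"grip": 15,"tx": 0,"ty": 0,"tz": 0,"spin": 0},
  {"grip": 15,"tx": 0,"ty": 0,"tz": 0,"spin": 0},
])

```text
time: 55.98
ee_pos: [535.5, 56.4, 87.0]
tool_rot: [-2.222, -2.221, 0.0]
ft_force: [0.3, -0.4, -2.5]
opening: 25.2
grasp_force: 52.4
```

>>> step_arm([
  {"grip": 15,"tx": 0,"ty": 0,"tz": 0.7,"spin": 0},
  {"grip": 15,"tx": 0,"ty": 0,"tz": 0,"spin": 0},
])

```text
time: 56.22
ee_pos: [535.6, 56.4, 86.3]
tool_rot: [2.222, 2.221, -0.0]
ft_force: [0.0, -0.2, -1.8]
opening: 26.0
grasp_force: 52.4
```

>>> step_arm([
  {"grip": 15,"tx": 0,"ty": 0,"tz": 0.7,"spin": 0},
  {"grip": 15,"tx": 0,"ty": 0,"tz": 0,"spin": 0},
])

```text
time: 56.48
ee_pos: [535.7, 56.3, 86.0]
tool_rot: [2.222, 2.221, 0.0]
ft_force: [-0.0, -0.7, -0.3]
opening: 25.3
grasp_force: 52.5
```

>>> step_arm([
  {"grip": 15,"tx": 0,"ty": 0,"tz": 0.5,"spin": 0},
  {"grip": 15,"tx": 0,"ty": 0,"tz": 0,"spin": 0},
])

```text
time: 56.72
ee_pos: [535.8, 56.3, 86.0]
tool_rot: [2.222, 2.22, 0.001]
ft_force: [-1.9, -0.6, 3.7]
opening: 25.5
grasp_force: 53.0
```

Seated. I'll release, then go up and return to the earlier viewing pose (511.7, −50.7, 291).

>>> step_arm([
  {"grip": 58,"tx": 0,"ty": 0,"tz": 0,"spin": 0},
  {"grip": 58,"tx": 0,"ty": 0,"tz": 0,"spin": 0},
  {"grip": 58,"tx": 0,"ty": 0,"tz": 0,"spin": 0},
  {"grip": 58,"tx": 0,"ty": 0,"tz": 0,"spin": 0},
  {"grip": 58,"tx": 0,"ty": 0,"tz": -20,"spin": 0},
  {"grip": 58,"tx": 0,"ty": 0,"tz": -40,"spin": 0},
  {"grip": 58,"tx": 0,"ty": 0,"tz": -50,"spin": 0},
  {"grip": 58,"tx": 0,"ty": 0,"tz": -50,"spin": 0},
])

```text
time: 57.72
ee_pos: [535.3, 56.4, 246.3]
tool_rot: [-2.222, -2.221, 0.0]
ft_force: [0.4, 0.1, 0.7]
opening: 57.9
grasp_force: 0.0
```

>>> step_arm([
  {"grip": 60,"tx": -53,"ty": -12,"tz": -23,"spin": 0},
  {"grip": 60,"tx": -53.5,"ty": -12,"tz": -22,"spin": 0},
  {"grip": 60,"tx": 0,"ty": 0,"tz": 0,"spin": 0},
  {"grip": 60,"tx": 0,"ty": 0,"tz": 0,"spin": 0},
  {"grip": 60,"tx": 0,"ty": 0,"tz": 0,"spin": 0},
  {"grip": 60,"tx": 0,"ty": 0,"tz": 0,"spin": 0},
])

```text
time: 58.48
ee_pos: [511.3, -48.9, 289.2]
tool_rot: [-2.219, -2.222, 0.001]
ft_force: [0.6, 0.1, 0.3]
opening: 60.1
grasp_force: 0.0
```

```bash
python3 - <<'E'
from h import *
s,T=st(); im=optics.capture("wrist"); old=cv2.imread("pics/w2.png")
W=optics.calibration("wrist");W2=dict(np.load("w2.npz"))
P=np.array([[535,56,5],[475,0,5],[531.5,-59,5]]); print(proj(W,P)-proj(W2,P))
c=lambda a:cv2.resize(a[20:270,230:450],(352,400),interpolation=2)
cv2.imwrite("pics/fin.png",np.vstack([np.hstack([c(old),c(im)]),]))
sd=optics.capture("side"); s0=cv2.imread("pics/side0.png")
d=cv2.absdiff(sd,s0).max(2)[150:300,250:400]; print("side diff px",(d>60).sum())
E
```

```text
t 58.48 pos [511.3 -48.9 289.2] xang 90.08 tilt [-0.  0.] q [-0.2  0.   0.2  1.7  0.   1.3] F [0.6 0.1 0.3] open 60.1 grip 0.0
[[1.  1.8]
 [0.6 1.7]
 [0.6 1.9]]
side diff px 214
```

View pics/fin.png

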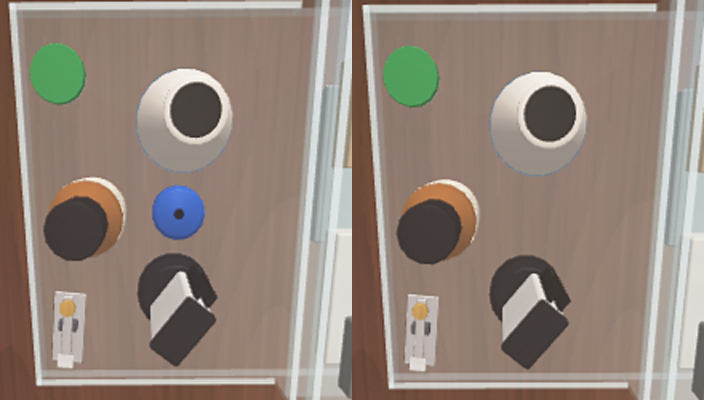

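Before (left) and after (right) match: vase, bottle, brush, gauge and gel jar stand in the same spots and upright, and the adapter is gone from the tray. I'll hand in.

```bash
python3 -c "
from plant import ticket
print(ticket.sign_off())"
```

```text
the job is handed in; nothing more can be done
None
```

The job is handed in at 58 s of the 138 s allowed: the adapter lies flat in its dish, and the vase, bottle and brush stand upright in the tray, each within about 1 mm of its original spot by the measured arm positions, with the gauge and gel jar untouched.

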